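Stow the juice cart's fruit for the road

ROBOT

A 6-joint arm with a two-finger parallel gripper is mounted at the origin on the work surface. World frame = base frame: x ahead of the robot, y to its left, z up, the work surface at z = 0. Lengths are in m, angles in rad, forces in N, time in s.
With the tool pointing down it reaches from about 0.375 to 0.925 m from the base axis. Payload 5.7 kg.
Tool frame: the origin (TCP) lies at the very end of the fingers, on their centre line; the grasp point (between the pads) lies hold_point_z behind it (hold_point_z is the distance from the TCP to the grasp point, in m); z points along the fingers, y is the direction in which the jaws open and shut (so a half turn about z gives the same grasp; the last joint's range is limited). The gripper opens to 85 mm and grips with 20 to 120 N. Pads are 22 mm wide; open, the fingers measure 114 mm over their backs; the gripper's body (76 mm by 85 mm) begins 54 mm behind the grasp point. The pads swing forward as they close: fully open they stand 13 mm farther back than shut.
Start: joints at [-1.311, 0.359, 1.51, -0, 1.272, -0.115], TCP at [0.22, -0.558, 0.231] pointing down, gripper open.
Joint ranges: [-2.97, 2.97], [-1.01, 2.36], [0.21, 2.38], [-0.96, 4.11], [0.2, 2.71], [-2.98, 2.98]. Speed limits (rad/s): [2.39, 2.39, 3.14, 3.14, 3.14, 3.14].

INTERFACE

Orientations are given as a unit quaternion [x, y, z, w].
In Python, from rig import * gives the robot as it stands.
- The arm moves only by the tool carry_out, never from a script. Its argument "rows" is a list of rows, each an object of numbers: "dx", "dy", "dz": the shift along the world's x, y, z in cm; "rx", "ry", "rz": the turn, a rotation vector about the world's x, y, z in degrees; "gripper": the finger opening in cm, from 0 to 8.54. In form: [{"dx": .., "dy": .., "dz": .., "rx": .., "ry": .., "rz": .., "gripper": ..}, ...]. A call has 1 to 5 rows; each row shifts and turns the commanded pose from where the row before left it; what a row does not reach is not made up. A row lasts 1/10 s, in which the tool goes at most 50 mm and 8.59 degrees, less where a joint would pass 70% of its speed; a pose out of reach is approached as far as the arm can. A call is refused whole if a number of a shift passes 5 or a number of a turn 8.59, either way. A call with a gripper value outside its range is refused whole. The fingers move at their own pace and stop on an object; "force" is the grip in N (left out, the last holds). Time passes only in rows, so rows that do not move let the fingers close. It gives the time, the measured TCP pose, the force and the opening at its end, in the units of the state.
- get_state(): the state, without advancing time (a new reading comes with each control period).
- camera(name): name is "scene" or "top" or "wrist"; returns the picture (384x512x3 uint8, red, green, blue); there is no depth.
- get_calibration(name): a dict with "fov_y" (degrees; the focal length in pixels is half the picture's height over the tangent of half this angle, whatever the lens; pixels are square), "cx", "cy" (the principal point, pixels), "view" (4x4, takes a point from world to camera coordinates). Camera axes: x right, y up, looking along -z (the intrinsics and any distortion apply to the point x, -y, -z); pixel columns grow to the right and rows downward; lengths in m; the calibration is good to about 2 mm. A picture is of the moment at which its call begins: read the wrist's pose just before it. get_calibration takes no time and is no camera call; for the wrist camera it gives the pose at the moment of the call.
- hand_in(): hands the job in, once; it reports no verdict.
The state is a dict: "clock": time; "joint_positions": joint angles; "qd": joint speeds; "joint_efforts": joint torques, N m; "ee_pos": TCP position; "eef_rot": TCP orientation; "force": force on the tool from outside, world axes, zero at the start; "torque": the same for the moment, N m; "grip_width": opening from 0.0 (shut) to 1.0 (fully open).
Only numpy, scipy, OpenCV 4.12 (cv2) and the standard library are available. Lean on these libraries where they do the work, as an engineer would, in place of code of your own. Each camera call takes 0.05 s, during which the arm holds its last target.

TASK

Get the juice cart's fruit box ready for the road: put every whole mandarin into the box, then fit the lid by hooking one short edge under the fixed lip at the robot's end of the box and swinging it down until the sprung catch at the other end snaps over it. Then take the locking pin out of its parking hole on the side of the box and push it fully home through the catch's tab and the bracket below. Leave the halved fruit, the knife, the cup and the bottle where they are.

Things in the scene. Friction and masses are not known exactly. Their poses are not given: they have to be found in the camera images.
- fruit_box: Open aluminium box bolted to the counter. Origin: centre of its underside; x along its length from the lip end (-x, robot's end) to the catch end (+x), z up. Outside 220 (x) x 166 (y) mm; inside 200 x 144 mm, floor at z = 4, wall tops (the lid's seat) at z = 56 mm. Outside its -y wall an ear (top at z = 66 mm) holds the parking hole at x = 0, y = -101 mm.
- lid_seat (a point): Centre of the lid's seat, at (0, 0, 56) mm of the box; the lid's underside lies here when fitted. The seat is a pocket from x = -105 to +107 mm, y = -78 to +78 mm: side rims 5 mm thick and two corner stops at the +x end (|y| from 38 to 78 mm) rise 10 mm above it, the stops leaning outwards as a lead-in. Between them stands the catch.
- lip_edge (a point): Middle of the free lower edge of the retaining lip, at (-92, 0, 67) mm of the box. The lip is a fixed 4 mm thick plate over the full width of the box's -x end: it overhangs the seat from its end wall at x = -105 to x = -92 mm, with an 11 mm high gap between it and the seat.
- catch (a joint): Sprung steel catch at the box's +x end, a 24 mm wide upright strap hinged at (114, 0, 18) mm of the box. 0 = closed (the spring holds it there); positive = leaning out to +x, at most 0.4 rad. Pressing its outward tab down also opens it.
- catch_nose (a point): Lower inner edge of the catch's nose, at (99, 0, 63.5) mm of the box when closed, 6 mm in over the fitted lid's edge. Its upper face slopes (60 degrees) from there up to x = 108, z = 82 mm. A lid edge pressed down on the slope, with about 3 to 15 N near that edge, pushes the catch out 0.1 to 0.2 rad and snaps under the nose; the lid's weight alone does not.
- lock_hole (a point): Mouth of the vertical hole, 10 mm across, in the fixed 5 mm thick bracket outside the +x end, at (132, 0, 43) mm of the box; nothing is below. Above it is the catch's tab, 5 mm thick, its top at z = 57 mm, with an 11 mm hole on the same axis when the catch is closed.
- lid: Loose aluminium lid, flat plate 208 (x) x 150 (y) x 6 mm, 0.3 kg, at first flat on the counter at the robot's left. Origin: centre of its underside, z up. The same both ways round: either short edge (x = +-104 mm) may go under the lip.
- lid_handle (a point): Middle of the black bar handle that stands along the lid's y over its middle, 33 mm above the lid's underside. Bar 12 mm thick (x), 70 mm long (y), 14 mm tall, clear of the lid by 20 mm, on posts at y = +-30 mm.
- pin: Locking pin, 50 g: steel shaft 8 mm across and 40 mm long with a tapered tip, under a black square grip 15 x 15 mm, 34 mm tall. Origin at the tip, z up: grip from z = 40 to 74 mm. It starts upright in the parking hole, its grip resting on the ear.
- pin_tip (a point): Lower end of the pin's shaft. With the pin fully home in the lock hole it is 17 mm above the counter.
- mandarin1: Whole mandarin, slightly flattened, 46 mm across and 40 mm tall, about 55 g. Origin at its centre (20 mm above what it stands on). Two to four of the four are present; they start on the counter at the robot's right.
- mandarin2: Whole mandarin, slightly flattened, 46 mm across and 40 mm tall, about 55 g. Origin at its centre (20 mm above what it stands on). Two to four of the four are present; they start on the counter at the robot's right.
- mandarin3: Whole mandarin, slightly flattened, 46 mm across and 40 mm tall, about 55 g. Origin at its centre (20 mm above what it stands on). Two to four of the four are present; they start on the counter at the robot's right.
- mandarin4: Whole mandarin, slightly flattened, 46 mm across and 40 mm tall, about 55 g. Origin at its centre (20 mm above what it stands on). Two to four of the four are present; they start on the counter at the robot's right.
- half1: Halved orange lying cut face up, 58 mm across, 26 mm tall. Origin: centre of its underside. Not to be moved.
- half2: Halved orange lying cut face up, 58 mm across, 26 mm tall. Origin: centre of its underside. Not to be moved.
- half3: Halved orange lying cut face up, 58 mm across, 26 mm tall. Origin: centre of its underside. Not to be moved.
- knife: Kitchen knife, 235 mm long, lying on the counter; origin where blade and handle meet, blade towards its +x. Not to be moved.
- cup: White plastic cup, 72 mm across, 85 mm tall, standing. Origin: centre of its underside. Not to be moved.
- syrup: Amber bottle, 60 mm across, 160 mm tall, standing. Origin: centre of its underside. Not to be moved.

How it is judged:
On the way, in this order (a step that is already met when the one before it is completed fails the run):
1. every whole mandarin is inside the box (x of mandarin1 in the frame of fruit_box between -0.1 and 0.1 m and y of mandarin1 in the frame of fruit_box between -0.073 and 0.073 m and z of mandarin1 in the frame of fruit_box between 0 and 0.04 m and x of mandarin2 in the frame of fruit_box between -0.1 and 0.1 m and y of mandarin2 in the frame of fruit_box between -0.073 and 0.073 m and z of mandarin2 in the frame of fruit_box between 0 and 0.04 m and x of mandarin3 in the frame of fruit_box between -0.1 and 0.1 m and y of mandarin3 in the frame of fruit_box between -0.073 and 0.073 m and z of mandarin3 in the frame of fruit_box between 0 and 0.04 m and x of mandarin4 in the frame of fruit_box between -0.1 and 0.1 m and y of mandarin4 in the frame of fruit_box between -0.073 and 0.073 m and z of mandarin4 in the frame of fruit_box between 0 and 0.04 m), for 0.2 s.
2. the lid lies flat on its seat, one short edge under the lip, and the sprung catch has snapped shut over the other (z of lid in the frame of fruit_box between 0.053 and 0.059 m and x of lid in the frame of fruit_box between -0.005 and 0.006 m and y of lid in the frame of fruit_box between -0.006 and 0.006 m and angle between the z axis of lid and the z axis of fruit_box, either way round below 0.025 rad and value of joint catch below 0.05 rad), for 0.2 s.
3. the locking pin is fully home through the catch's tab and the bracket (horizontal distance between pin_tip and lock_hole below 0.004 m and z of pin_tip in the frame of fruit_box below 0.023 m and angle between pin's own z axis and vertical below 0.15 rad), for 0.2 s.
At the end, for the whole second after the job is handed in: All whole mandarins inside the box; lid flat in its seat (height within 3 mm, tilt under 0.025 rad, centred within 5 mm) and catch closed over it (under 0.05 rad); pin upright in the lock hole (within 4 mm) with its grip within 6 mm of the tab; lid and pin released and at rest (all of step 1 and all of step 2 and all of step 3 and linear speed of each of lid, pin below 0.02 m/s); the robot touches nothing.
It fails at once if a halved orange is moved more than 5 cm (distance of any of half1, half2, half3 from where it was at the start of the episode above 0.05 m).
It fails at once if the knife is moved more than 5 cm (distance of knife from where it was at the start of the episode above 0.05 m).
It fails at once if the cup or the bottle is moved more than 5 cm (distance of any of cup, syrup from where it was at the start of the episode above 0.05 m).
Of mandarin1, mandarin2, mandarin3, mandarin4 only 2 to 4 are there at a start; the rules pass over those that are not, and their reading is None.
At some moment in a run one of mandarin1, mandarin2, mandarin3, mandarin4, lid may be knocked a few centimetres aside while the robot is not near it.
It also fails if it takes over 210 s, if anything falls off the work surface, if the arm or the gripper's body presses on something with over 40 N, if the wrist force passes 120 N, or if a joint passes its speed limit or range.

## Working session

There is one attempt and no reset: what is moved stays moved. The work goes in short steps, Python scripts to look and compute and a tool call to move; the robot and the scene stay as the last step left them, time stands still between calls to the robot, and variables do not carry over. Pictures are saved under pics/ and viewed, and the job is handed in when it is done.

Besides the shell and the picture viewer there is one more tool, called after "Emit:" as name(argument=value, ...) on one line, values as JSON. carry_out: Moves the arm, as the interface text tells. Its arguments: {"type":"object","properties":{"rows":{"type":"array"},"force":{"type":"number"}},"required":["rows"]}

```bash
ls; mkdir -p pics; python3 - <<'E'
from rig import *
import cv2
s=get_state();print(s)
for n in("scene","top","wrist"):
    c=get_calibration(n);print(n,c)
    cv2.imwrite(f"pics/{n}0.png",camera(n)[:,:,::-1])
E
```

```text
pics
{'clock': 0.0, 'joint_positions': array([-1.31109794e+00,  3.59458854e-01,  1.51145998e+00, -1.45476438e-05,
        1.27251125e+00, -1.15093401e-01]), 'qd': array([-0.00111927, -0.00055037, -0.00067734,  0.00014813,  0.00040129,
        0.00159567]), 'joint_efforts': array([ 6.35073393e-04, -5.27603459e+01, -2.78622437e+01,  2.04812309e-04,
        1.31621820e-02,  4.37972048e-06]), 'ee_pos': array([ 0.21945836, -0.55767385,  0.23047059]), 'eef_rot': array([ 9.82491899e-01,  1.86303043e-01, -7.33002478e-05, -9.15815677e-04]), 'force': array([ 0.61495896, -1.24163097, -0.63016419]), 'torque': array([-0.02235887,  0.04299487, -0.02500048]), 'grip_width': 1.0002981611925703}
scene {'fov_y': 55.31378681971856, 'cx': 257.6973894864545, 'cy': 189.62082875512172, 'view': array([[ 0.79666912,  0.60421185, -0.01569563, -0.44801419],
       [-0.45367229,  0.61493421,  0.64500959,  0.27281752],
       [ 0.39937422, -0.50673855,  0.76401327, -1.33248723],
       [ 0.        ,  0.        ,  0.        ,  1.        ]])}
top {'fov_y': 55.04759085979209, 'cx': 258.7573742918214, 'cy': 193.60612444690415, 'view': array([[-0.12051689, -0.99270386, -0.00383819,  0.01965864],
       [ 0.97102087, -0.11868657,  0.2074415 , -0.57918841],
       [-0.20638352,  0.02127324,  0.9782399 , -0.94789857],
       [ 0.        ,  0.        ,  0.        ,  1.        ]])}
wrist {'fov_y': 60.676525826292284, 'cx': 255.1539568630384, 'cy': 195.89199255577822, 'view': array([[ 0.36517357, -0.93093841, -0.00139552, -0.59829503],
       [ 0.88134706,  0.34620263, -0.32151376,  0.03985897],
       [ 0.29979264,  0.11617839,  0.94690388, -0.37975794],
       [ 0.        ,  0.        ,  0.        ,  1.        ]])}
```

View pics/top0.png

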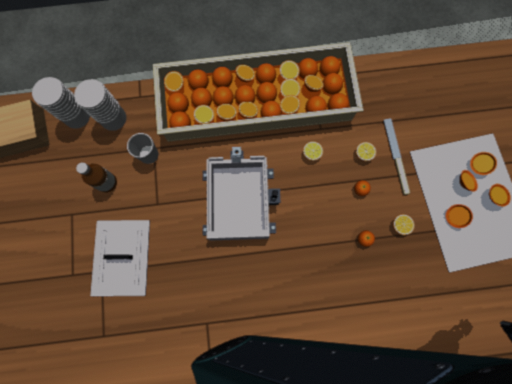

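View pics/scene0.png

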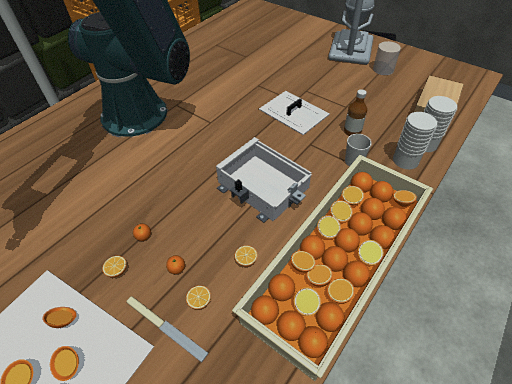

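View pics/wrist0.png

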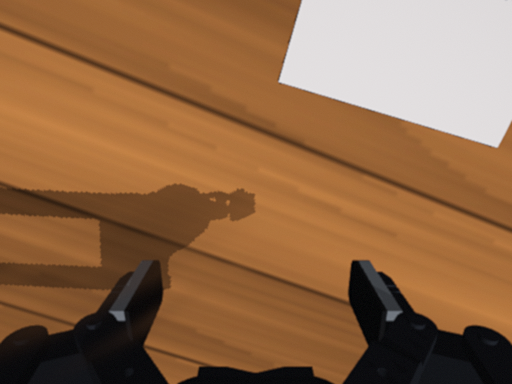

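```bash
cat > h.py <<'E'
from rig import *
import numpy as np, cv2
from scipy.spatial.transform import Rotation as R
def K(c):
    f=192/np.tan(np.radians(c['fov_y']/2)); return f
def proj(c,P):
    p=c['view']@np.append(P,1); f=K(c); return np.array([c['cx']+f*p[0]/-p[2], c['cy']-f*p[1]/-p[2]])
def unproj(c,uv,z):
    f=K(c); d=np.array([(uv[0]-c['cx'])/f,-(uv[1]-c['cy'])/f,-1.])
    V=c['view']; Rt=V[:3,:3].T; o=-Rt@V[:3,3]; d=Rt@d
    return o+d*(z-o[2])/d[2]
def crop(img,x0,y0,x1,y1,s,name):
    cv2.imwrite(name,cv2.resize(img[y0:y1,x0:x1,::-1],None,fx=s,fy=s,interpolation=cv2.INTER_CUBIC))
E
python3 - <<'E'
import rig; print([n for n in dir(rig) if n[0]!='_'])
print(getattr(rig,'hold_point_z',None))
from h import *
for n,pts in (("top",[(363,188),(366,239)]),("scene",[(176,264.5),(142,232)])):
    c=get_calibration(n)
    for p in pts: print(n,p,unproj(c,p,.02).round(4))
im=cv2.imread('pics/top0.png')[:,:,::-1]
crop(im,195,140,285,245,7,'pics/boxc.png')
crop(im,85,210,165,305,6,'pics/lidc.png')
crop(im,300,130,430,260,4,'pics/manc.png')
E
```

```text
['Unreachable', 'camera', 'get_calibration', 'get_state', 'hand_in', 'hold_point_z']
0.0187
top (363, 188) [ 0.566 -0.349  0.02 ]
top (366, 239) [ 0.422  -0.3313  0.02  ]
scene (176, 264.5) [ 0.5705 -0.3473  0.02  ]
scene (142, 232) [ 0.4277 -0.333   0.02  ]
```

View pics/boxc.png

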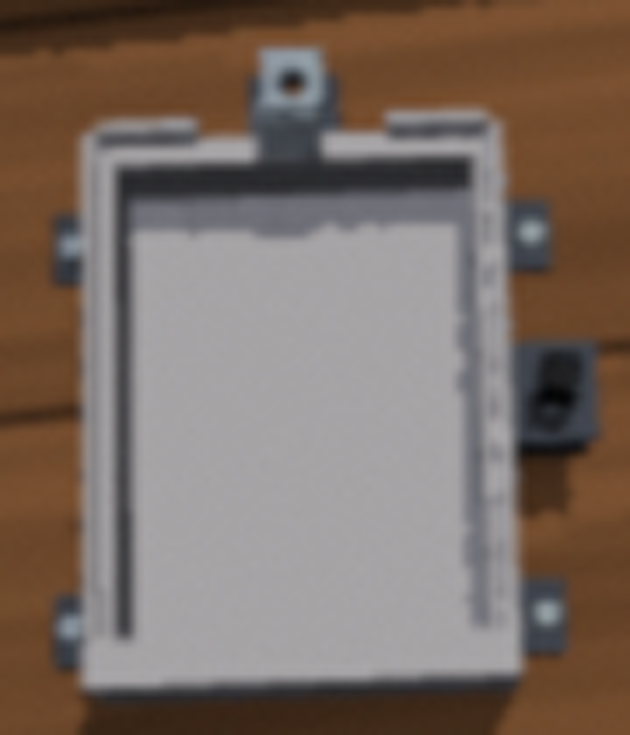

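View pics/lidc.png

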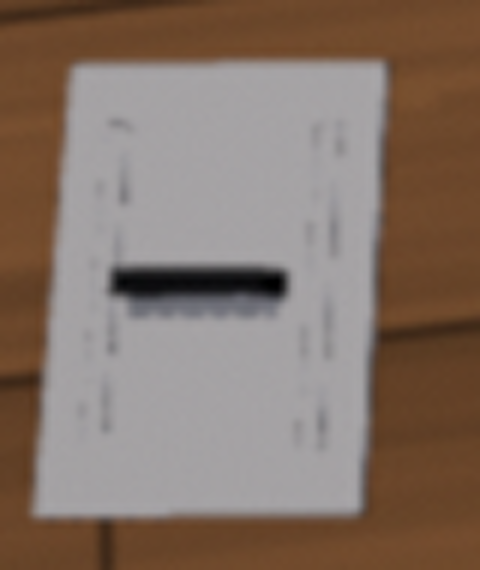

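View pics/manc.png

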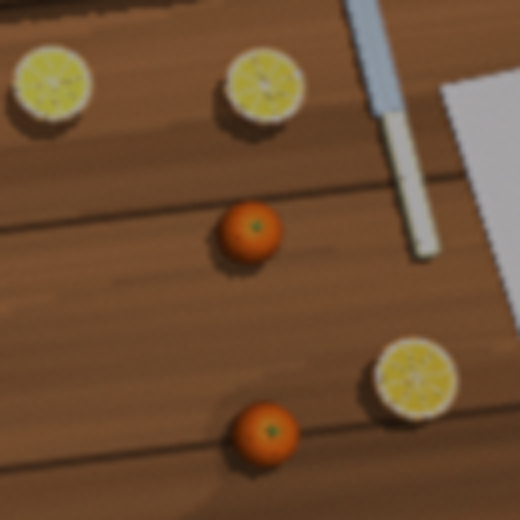

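Emit:
carry_out(rows=[{"dx": 3.3,"dy": 3.7,"gripper": 7},{"dx": 3.3,"dy": 3.7},{"dx": 3.3,"dy": 3.7},{"dx": 3.3,"dy": 3.7},{"dx": 3.3,"dy": 3.7}], force=25)

```text
invalid input at $.rows[0]: expected keys dx, dy, dz, rx, ry, rz, gripper
```

Emit:
carry_out(rows=[{"dx": 2.5,"dy": 2.5,"dz": -3},{"dx": 1.6,"dy": 1.6,"dz": -4},{"dz": -4},{}])

```text
invalid input at $.rows[0]: expected keys dx, dy, dz, rx, ry, rz, gripper
```

```bash
python3 - <<'E'
from h import *
s=get_state();print(s['ee_pos'],s['eef_rot'],s['clock'])
cv2.imwrite("pics/w1.png",camera("wrist")[:,:,::-1])
c=get_calibration("wrist");print(proj(c,[.425,-.332,.02]),proj(c,[.568,-.348,.02]))
E
```

```text
[ 0.21950965 -0.5578296   0.23065114] [ 9.82485889e-01  1.86335600e-01 -6.96658974e-05 -7.19111931e-04] 0.15
[  93.17525264 -157.53653337] [ 159.71757809 -391.26510471]
```

View pics/w1.png

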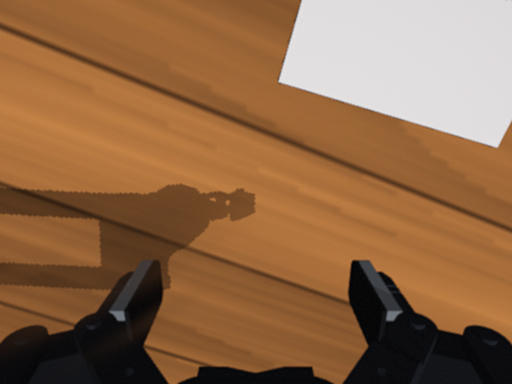

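Every key has to be present in each row, so I'm resending with all of them.

Emit:
carry_out(rows=[{"dx": 3.3,"dy": 3.7,"dz": 0,"rx": 0,"ry": 0,"rz": 0,"gripper": 7},{"dx": 3.3,"dy": 3.7,"dz": 0,"rx": 0,"ry": 0,"rz": 0,"gripper": 7},{"dx": 3.3,"dy": 3.7,"dz": 0,"rx": 0,"ry": 0,"rz": 0,"gripper": 7},{"dx": 3.3,"dy": 3.7,"dz": 0,"rx": 0,"ry": 0,"rz": 0,"gripper": 7},{"dx": 3.3,"dy": 3.7,"dz": 0,"rx": 0,"ry": 0,"rz": 0,"gripper": 7}], force=25)

```text
clock: 0.7
ee_pos: [0.3855, -0.3717, 0.2312]
eef_rot: [0.983, 0.186, 0.0, -0.0]
force: [1.1, -0.5, -0.4]
grip_width: 0.818
```

Emit:
carry_out(rows=[{"dx": 2.5,"dy": 2.5,"dz": -3,"rx": 0,"ry": 0,"rz": 0,"gripper": 7},{"dx": 1.6,"dy": 1.6,"dz": -4,"rx": 0,"ry": 0,"rz": 0,"gripper": 7},{"dx": 0,"dy": 0,"dz": -3,"rx": 0,"ry": 0,"rz": 0,"gripper": 7},{"dx": 0,"dy": 0,"dz": 0,"rx": 0,"ry": 0,"rz": 0,"gripper": 7},{"dx": 0,"dy": 0,"dz": 0,"rx": 0,"ry": 0,"rz": 0,"gripper": 7}])

```text
clock: 1.2
ee_pos: [0.4254, -0.3323, 0.1314]
eef_rot: [0.982, 0.186, -0.0, -0.001]
force: [-0.1, -0.6, 0.1]
grip_width: 0.821
```

```bash
python3 - <<'E'
from h import *
s=get_state();print(s['ee_pos'],s['eef_rot'],s['clock'])
cv2.imwrite("pics/w2.png",camera("wrist")[:,:,::-1])
c=get_calibration("wrist");print(proj(c,[.425,-.332,.02]),proj(c,[.568,-.348,.02]))
E
```

```text
[ 0.42544804 -0.33232438  0.13135403] [ 9.82488217e-01  1.86323666e-01 -3.70959487e-04 -5.06494051e-04] 1.2
[253.94539099 193.77745754] [350.96348895  18.51902224]
```

View pics/w2.png

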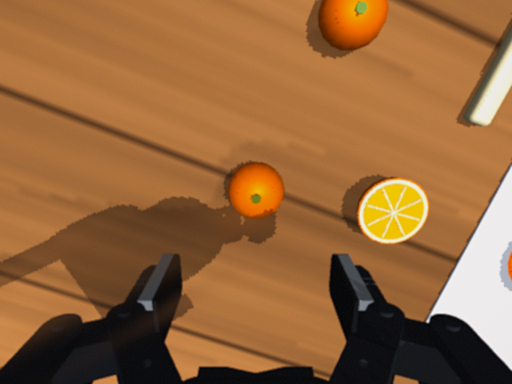

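Mandarin at (257,190), within 2 mm of the prediction, and the half at (393,211) is clear of the fingers. Descending and closing.

Emit:
carry_out(rows=[{"dx": 0.1,"dy": 0,"dz": -4.5,"rx": 0,"ry": 0,"rz": 0,"gripper": 7},{"dx": 0,"dy": 0,"dz": -4.5,"rx": 0,"ry": 0,"rz": 0,"gripper": 7},{"dx": 0,"dy": 0,"dz": -3,"rx": 0,"ry": 0,"rz": 0,"gripper": 7},{"dx": 0,"dy": 0,"dz": -0.8,"rx": 0,"ry": 0,"rz": 0,"gripper": 7},{"dx": 0,"dy": 0,"dz": 0,"rx": 0,"ry": 0,"rz": 0,"gripper": 3}])

```text
clock: 1.75
ee_pos: [0.4268, -0.3333, 0.0038]
eef_rot: [0.983, 0.186, 0.0, 0.0]
force: [-0.4, -0.3, 0.7]
grip_width: 0.664
```

Emit:
carry_out(rows=[{"dx": 0,"dy": 0,"dz": 0,"rx": 0,"ry": 0,"rz": 0,"gripper": 3},{"dx": 0,"dy": 0,"dz": 0,"rx": 0,"ry": 0,"rz": 0,"gripper": 3},{"dx": 0,"dy": 0,"dz": 0,"rx": 0,"ry": 0,"rz": 0,"gripper": 3},{"dx": 0,"dy": 0,"dz": 2,"rx": 0,"ry": 0,"rz": 0,"gripper": 3},{"dx": 0,"dy": 0,"dz": 4,"rx": 0,"ry": 0,"rz": 0,"gripper": 3}])

```text
clock: 2.25
ee_pos: [0.4253, -0.3309, 0.0626]
eef_rot: [0.982, 0.186, -0.001, -0.002]
force: [0.0, -0.3, -0.1]
grip_width: 0.517
```

```bash
cat > box.py <<'E'
from h import *
from scipy.optimize import least_squares
# top picture: box points (box frame) and pixels
c=get_calibration("top")
def g(x,y): return (x/7+195,y/7+140)
P=[(-.110,.083,.071),(-.110,-.083,.071),(.132,0,.057)]
U=[g(82,688),g(522,676),g(291,82)]
def T(p,q): 
    a=p[2]; return np.array([p[0]+np.cos(a)*q[0]-np.sin(a)*q[1],p[1]+np.sin(a)*q[0]+np.cos(a)*q[1],q[2]])
r=least_squares(lambda p:np.concatenate([proj(c,T(p,q))-u for q,u in zip(P,U)]),[.55,0,0])
if __name__=="__main__":
    print(r.x,r.fun.round(2))
    im=cv2.imread('pics/top0.png'); 
    def draw(im,c,p,name,s=1):
        im=cv2.resize(im,None,fx=s,fy=s,interpolation=cv2.INTER_CUBIC)
        for z,X,Y,col in ((0.066,.110,.083,(0,255,0)),(0,.110,.083,(255,0,0)),(.004,.1,.072,(0,0,255))):
            pts=np.array([proj(c,T(p,(sx*X,sy*Y,z)))*s for sx,sy in((1,1),(1,-1),(-1,-1),(-1,1))]).astype(int)
            cv2.polylines(im,[pts],True,col,1)
        for q in((.132,0,.057),(0,-.101,.066),(0,-.101,.1)):
            cv2.circle(im,tuple((proj(c,T(p,q))*s).astype(int)),3,(255,0,255),1)
        return im
    a=draw(im,c,r.x,'',6)[130*6:250*6,190*6:290*6]
    cv2.imwrite('pics/ov_top.png',a[:,:600])
    c2=get_calibration("scene");im=cv2.imread('pics/scene0.png')
    a=draw(im,c2,r.x,'',6)[130*6:225*6,210*6:315*6]
    cv2.imwrite('pics/ov_scene.png',a)
E
python3 box.py; python3 -c "
from h import *
print(get_state()['grip_width'],get_state()['ee_pos'])"
```

```text
[ 0.57383641  0.00836141 -0.08927802] [-0.01  0.13 -0.09 -0.16  0.11  0.03]
0.5168687322722791 [ 0.42525145 -0.33091209  0.06257401]
```

View pics/ov_top.png

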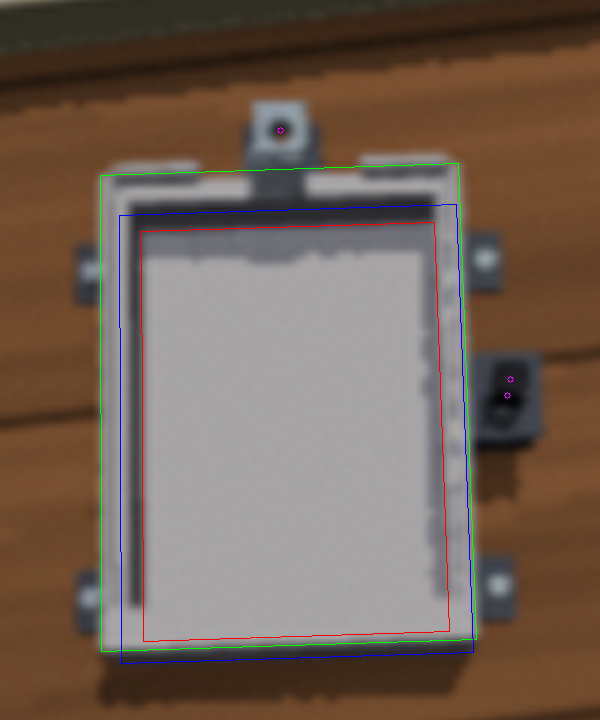

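View pics/ov_scene.png

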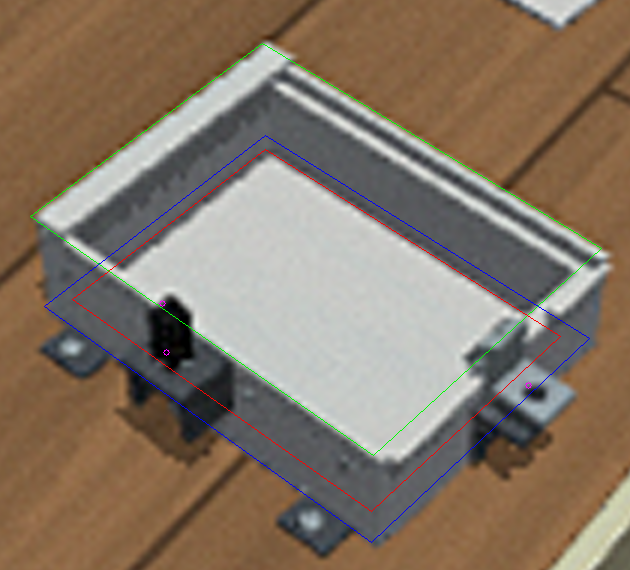

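Emit:
carry_out(rows=[{"dx": 0.5,"dy": 2.5,"dz": 4,"rx": 0,"ry": 0,"rz": -4,"gripper": 3},{"dx": 1.3,"dy": 3.5,"dz": 3,"rx": 0,"ry": 0,"rz": -5,"gripper": 3},{"dx": 1.4,"dy": 4.2,"dz": 2,"rx": 0,"ry": 0,"rz": -5,"gripper": 3},{"dx": 1.5,"dy": 4.5,"dz": 0,"rx": 0,"ry": 0,"rz": -5,"gripper": 3},{"dx": 1.5,"dy": 4.5,"dz": 0,"rx": 0,"ry": 0,"rz": -5,"gripper": 3}])

```text
clock: 2.75
ee_pos: [0.4899, -0.1392, 0.1554]
eef_rot: [1.0, -0.024, 0.002, 0.001]
force: [0.8, -0.6, -1.1]
grip_width: 0.514
```

Emit:
carry_out(rows=[{"dx": 1.5,"dy": 4.5,"dz": 0,"rx": 0,"ry": 0,"rz": -2.6,"gripper": 3},{"dx": 1.5,"dy": 4.5,"dz": 0,"rx": 0,"ry": 0,"rz": 0,"gripper": 3},{"dx": 1.4,"dy": 4.2,"dz": 0,"rx": 0,"ry": 0,"rz": 0,"gripper": 3},{"dx": 0.4,"dy": 1.9,"dz": 0,"rx": 0,"ry": 0,"rz": 0,"gripper": 3},{"dx": 0,"dy": 0,"dz": 0,"rx": 0,"ry": 0,"rz": 0,"gripper": 3}])

```text
clock: 3.25
ee_pos: [0.5373, 0.0135, 0.1541]
eef_rot: [0.999, -0.043, 0.001, -0.0]
force: [-0.4, 0.2, -1.3]
grip_width: 0.518
```

```bash
python3 - <<'E'
from h import *
s=get_state();print(s['ee_pos'],s['eef_rot'],s['clock'],s['joint_positions'],s['grip_width'])
cv2.imwrite("pics/w3.png",camera("wrist")[:,:,::-1])
E
```

```text
[0.53730842 0.01346508 0.15412563] [ 9.99082283e-01 -4.28219373e-02  8.55977071e-04 -3.74254340e-04] 3.25 [-1.04085884e-01  3.54090629e-01  1.73685288e+00  9.82673586e-04
  1.04898643e+00  1.55189145e+00] 0.5176473121275361
```

View pics/w3.png

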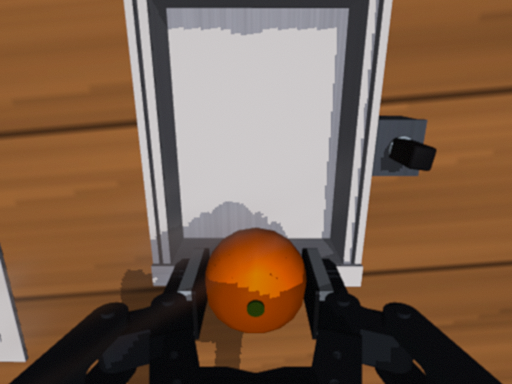

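Emit:
carry_out(rows=[{"dx": 0.4,"dy": 0,"dz": -4.5,"rx": 0,"ry": 0,"rz": 0,"gripper": 3},{"dx": 0,"dy": 0,"dz": -4.5,"rx": 0,"ry": 0,"rz": 0,"gripper": 3},{"dx": 0,"dy": 0,"dz": -3.5,"rx": 0,"ry": 0,"rz": 0,"gripper": 3},{"dx": 0,"dy": 0,"dz": -1.3,"rx": 0,"ry": 0,"rz": 0,"gripper": 3},{"dx": 0,"dy": 0,"dz": 0,"rx": 0,"ry": 0,"rz": 0,"gripper": 3}])

```text
clock: 3.8
ee_pos: [0.5392, 0.0098, 0.0141]
eef_rot: [0.999, -0.045, -0.002, -0.0]
force: [-0.3, -0.0, -0.8]
grip_width: 0.524
```

Emit:
carry_out(rows=[{"dx": 0,"dy": 0,"dz": 0,"rx": 0,"ry": 0,"rz": 0,"gripper": 5.5},{"dx": 0,"dy": 0,"dz": 0,"rx": 0,"ry": 0,"rz": 0,"gripper": 6.5},{"dx": 0,"dy": 0,"dz": 2,"rx": 0,"ry": 0,"rz": 0,"gripper": 6.5},{"dx": 0,"dy": 0,"dz": 4,"rx": 0,"ry": 0,"rz": 0,"gripper": 6.5},{"dx": 0,"dy": 0,"dz": 4.5,"rx": 0,"ry": 0,"rz": 0,"gripper": 6.5}])

```text
clock: 4.3
ee_pos: [0.5403, 0.0107, 0.1223]
eef_rot: [0.999, -0.045, 0.0, -0.0]
force: [1.6, 0.5, 0.4]
grip_width: 0.76
```

```bash
python3 - <<'E'
from h import *
s=get_state();print(s['ee_pos'],s['clock'],s['grip_width'],s['force'])
im=camera("top");cv2.imwrite("pics/t4.png",im[:,:,::-1])
E
```

```text
[0.54032647 0.01066581 0.12228686] 4.3 0.759784799075686 [1.56833857 0.49122791 0.36013916]
```

View pics/t4.png

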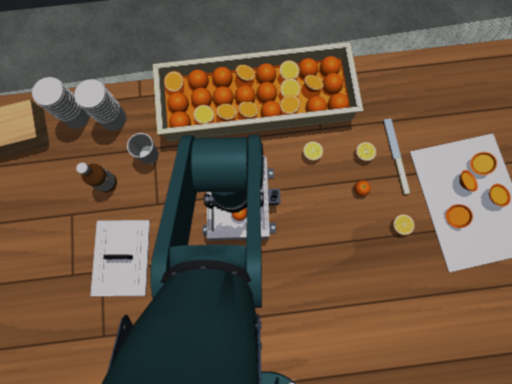

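The first mandarin is in the box, near (240,213). The second is still at (363,188), so I'm going for it next.

Emit:
carry_out(rows=[{"dx": 0,"dy": -3.5,"dz": 3,"rx": 0,"ry": 0,"rz": 0,"gripper": 7},{"dx": 0.4,"dy": -4.7,"dz": 0,"rx": 0,"ry": 0,"rz": 0,"gripper": 7},{"dx": 0.4,"dy": -4.7,"dz": 0,"rx": 0,"ry": 0,"rz": 0,"gripper": 7},{"dx": 0.4,"dy": -4.7,"dz": 0,"rx": 0,"ry": 0,"rz": 0,"gripper": 7},{"dx": 0.4,"dy": -4.7,"dz": 0,"rx": 0,"ry": 0,"rz": 0,"gripper": 7}])

```text
clock: 4.85
ee_pos: [0.5573, -0.2145, 0.1525]
eef_rot: [0.999, -0.045, 0.002, 0.001]
force: [0.7, 0.7, 0.3]
grip_width: 0.818
```

Emit:
carry_out(rows=[{"dx": 0.4,"dy": -4.7,"dz": 0,"rx": 0,"ry": 0,"rz": 0,"gripper": 7},{"dx": 0.4,"dy": -4.7,"dz": 0,"rx": 0,"ry": 0,"rz": 0,"gripper": 7},{"dx": 0.3,"dy": -4.2,"dz": -2,"rx": 0,"ry": 0,"rz": 0,"gripper": 7},{"dx": 0,"dy": 0,"dz": 0,"rx": 0,"ry": 0,"rz": 0,"gripper": 7},{"dx": 0,"dy": 0,"dz": 0,"rx": 0,"ry": 0,"rz": 0,"gripper": 7}])

```text
clock: 5.35
ee_pos: [0.5674, -0.3491, 0.1309]
eef_rot: [0.999, -0.046, 0.0, -0.0]
force: [0.0, 0.5, 0.0]
grip_width: 0.822
```

```bash
python3 - <<'E'
from h import *
s=get_state();print(s['ee_pos'],s['clock'],s['grip_width'],s['force'])
c=get_calibration("wrist")
im=camera("wrist");cv2.imwrite("pics/w5.png",im[:,:,::-1])
hsv=cv2.cvtColor(im,cv2.COLOR_RGB2HSV); m=cv2.inRange(hsv,(3,200,110),(16,255,255))
n,l,st,ce=cv2.connectedComponentsWithStats(m)
for i in range(1,n):
    if st[i,4]>400: print(st[i],ce[i],unproj(c,ce[i],.022))
E
```

```text
[ 0.56739304 -0.349148    0.13091624] 5.35 0.8217062130658741 [0.04812327 0.51824367 0.03646295]
[ 225  162   56   57 2154] [252.12674095 189.52414113] [ 0.57155064 -0.34603588  0.022     ]
```

View pics/w5.png

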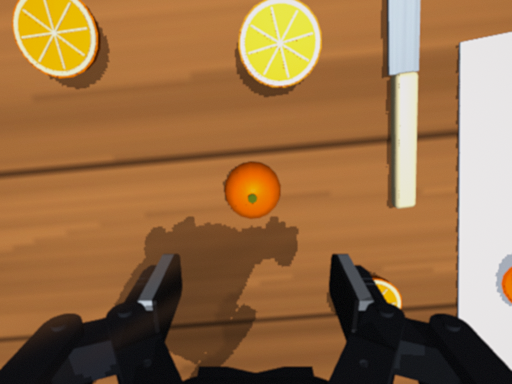

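Mandarin at (253,190), about 3 mm off; the knife at (405,140) and the halves are clear.

Emit:
carry_out(rows=[{"dx": 0.3,"dy": 0.2,"dz": -4.5,"rx": 0,"ry": 0,"rz": 0,"gripper": 7},{"dx": 0,"dy": 0,"dz": -4.5,"rx": 0,"ry": 0,"rz": 0,"gripper": 7},{"dx": 0,"dy": 0,"dz": -3,"rx": 0,"ry": 0,"rz": 0,"gripper": 7},{"dx": 0,"dy": 0,"dz": -0.8,"rx": 0,"ry": 0,"rz": 0,"gripper": 7},{"dx": 0,"dy": 0,"dz": 0,"rx": 0,"ry": 0,"rz": 0,"gripper": 3}])

```text
clock: 5.9
ee_pos: [0.5705, -0.3447, 0.0022]
eef_rot: [0.999, -0.044, -0.001, -0.001]
force: [0.3, -0.3, -0.3]
grip_width: 0.666
```

Emit:
carry_out(rows=[{"dx": 0,"dy": 0,"dz": 0,"rx": 0,"ry": 0,"rz": 0,"gripper": 3},{"dx": 0,"dy": 0,"dz": 0,"rx": 0,"ry": 0,"rz": 0,"gripper": 3},{"dx": 0,"dy": 0,"dz": 0,"rx": 0,"ry": 0,"rz": 0,"gripper": 3},{"dx": 0,"dy": 0,"dz": 3,"rx": 0,"ry": 0,"rz": 0,"gripper": 3},{"dx": 0,"dy": 0,"dz": 4.5,"rx": 0,"ry": 0,"rz": 0,"gripper": 3}])

```text
clock: 6.4
ee_pos: [0.5688, -0.3451, 0.0761]
eef_rot: [0.999, -0.045, -0.002, -0.002]
force: [1.2, 0.2, -0.6]
grip_width: 0.519
```

Emit:
carry_out(rows=[{"dx": 0,"dy": 2,"dz": 4.5,"rx": 0,"ry": 0,"rz": 0,"gripper": 3},{"dx": 0.4,"dy": 3.5,"dz": 3.4,"rx": 0,"ry": 0,"rz": 0,"gripper": 3},{"dx": 0.5,"dy": 4.7,"dz": 0,"rx": 0,"ry": 0,"rz": 0,"gripper": 3},{"dx": 0.5,"dy": 4.7,"dz": 0,"rx": 0,"ry": 0,"rz": 0,"gripper": 3},{"dx": 0.5,"dy": 4.7,"dz": 0,"rx": 0,"ry": 0,"rz": 0,"gripper": 3}])

```text
clock: 6.9
ee_pos: [0.59, -0.1491, 0.1579]
eef_rot: [0.999, -0.045, 0.001, 0.0]
force: [0.6, 0.2, -0.5]
grip_width: 0.519
```

Emit:
carry_out(rows=[{"dx": 0.5,"dy": 4.7,"dz": 0,"rx": 0,"ry": 0,"rz": 0,"gripper": 3},{"dx": 0.5,"dy": 4.7,"dz": 0,"rx": 0,"ry": 0,"rz": 0,"gripper": 3},{"dx": 0.5,"dy": 4.2,"dz": 0,"rx": 0,"ry": 0,"rz": 0,"gripper": 3},{"dx": 0.2,"dy": 1.8,"dz": 0,"rx": 0,"ry": 0,"rz": 0,"gripper": 3},{"dx": 0,"dy": 0,"dz": 0,"rx": 0,"ry": 0,"rz": 0,"gripper": 3}])

```text
clock: 7.4
ee_pos: [0.6069, 0.0065, 0.1572]
eef_rot: [0.999, -0.043, 0.001, -0.0]
force: [0.8, -0.3, -0.6]
grip_width: 0.521
```

```bash
python3 - <<'E'
from h import *
s=get_state();print(s['ee_pos'],s['clock'],s['grip_width'],s['force'])
c=get_calibration("wrist")
im=camera("wrist");cv2.imwrite("pics/w6.png",im[:,:,::-1])
E
```

```text
[0.60694843 0.00650495 0.15723332] 7.4 0.520526453618633 [ 0.83092249 -0.25782866 -0.59013725]
```

View pics/w6.png

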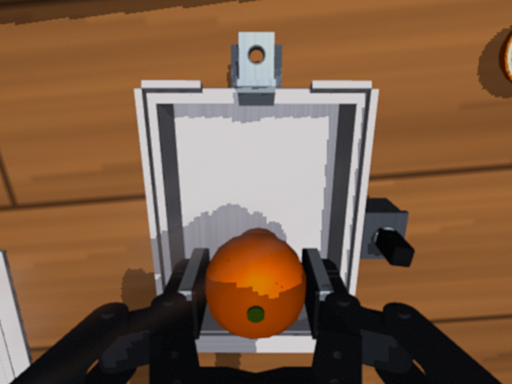

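```bash
python3 - <<'E'
from h import *
from box import T
c=get_calibration("wrist")
print(proj(c,[.540,.011,.024]),unproj(c,(256,54),.057), T([.574,.008,-.0893],(.132,0,.057)))
print(proj(c,[.607,.0065,.18]))
for uv in((148,95),(368,95)): print(unproj(c,uv,.066))
print(T([.574,.008,-.0893],(.107,.078,.066)),T([.574,.008,-.0893],(.107,-.078,.066)))
E
```

```text
[255.90245453 253.99400473] [ 0.70952154 -0.00381171  0.057     ] [ 0.70547403 -0.00377194  0.057     ]
[253.58897007 292.70525805]
[0.68974694 0.07131666 0.066     ]
[ 0.67666369 -0.07702346  0.066     ]
[0.68752979 0.0761468  0.066     ] [ 0.6736175  -0.07923161  0.066     ]
```

Emit:
carry_out(rows=[{"dx": 0.2,"dy": 0,"dz": -4.5,"rx": 0,"ry": 0,"rz": 0,"gripper": 3},{"dx": 0,"dy": 0,"dz": -4.5,"rx": 0,"ry": 0,"rz": 0,"gripper": 3},{"dx": 0,"dy": 0,"dz": -3.8,"rx": 0,"ry": 0,"rz": 0,"gripper": 3},{"dx": 0,"dy": 0,"dz": -1.4,"rx": 0,"ry": 0,"rz": 0,"gripper": 3},{"dx": 0,"dy": 0,"dz": 0,"rx": 0,"ry": 0,"rz": 0,"gripper": 3}])

```text
clock: 7.95
ee_pos: [0.6071, 0.0027, 0.0127]
eef_rot: [0.999, -0.045, -0.002, -0.0]
force: [-0.5, -0.6, -0.3]
grip_width: 0.514
```

Emit:
carry_out(rows=[{"dx": 0,"dy": 0,"dz": 0,"rx": 0,"ry": 0,"rz": 0,"gripper": 5.5},{"dx": 0,"dy": 0,"dz": 0,"rx": 0,"ry": 0,"rz": 0,"gripper": 6.5},{"dx": 0,"dy": 0,"dz": 3,"rx": 0,"ry": 0,"rz": 0,"gripper": 6.5},{"dx": 0,"dy": 0,"dz": 4.5,"rx": 0,"ry": 0,"rz": 0,"gripper": 6.5},{"dx": 0,"dy": 0,"dz": 4.8,"rx": 0,"ry": 0,"rz": 0,"gripper": 6.5}])

```text
clock: 8.45
ee_pos: [0.6087, 0.0036, 0.14]
eef_rot: [0.999, -0.045, 0.001, -0.0]
force: [0.3, 0.5, 0.6]
grip_width: 0.762
```

Emit:
carry_out(rows=[{"dx": -3.5,"dy": 0,"dz": 3.5,"rx": 0,"ry": 0,"rz": 0,"gripper": 4},{"dx": -3.5,"dy": 0,"dz": 3.5,"rx": 0,"ry": 0,"rz": 0,"gripper": 4},{"dx": -3,"dy": 0,"dz": 3.5,"rx": 0,"ry": 0,"rz": 0,"gripper": 4},{"dx": 0,"dy": 0,"dz": 0,"rx": 0,"ry": 0,"rz": 0,"gripper": 4},{"dx": 0,"dy": 0,"dz": 0,"rx": 0,"ry": 0,"rz": 0,"gripper": 4}])

```text
clock: 8.95
ee_pos: [0.5096, 0.0036, 0.245]
eef_rot: [0.999, -0.045, 0.003, 0.0]
force: [-0.0, -0.3, 0.5]
grip_width: 0.467
```

```bash
python3 - <<'E'
from h import *
s=get_state();print(s['ee_pos'],s['clock'],s['grip_width'],s['force'],s['joint_positions'])
c=get_calibration("wrist");np.save('c7.npy',c,allow_pickle=True)
im=camera("wrist");cv2.imwrite("pics/w7.png",im[:,:,::-1])
E
```

```text
[0.50963833 0.00356394 0.24497656] 8.95 0.46699849978419233 [-0.00250034 -0.34646684  0.45139407] [-1.28706941e-01  2.11940641e-01  1.68780200e+00  1.34970784e-04
  1.23565190e+00  1.53153314e+00]
```

View pics/w7.png

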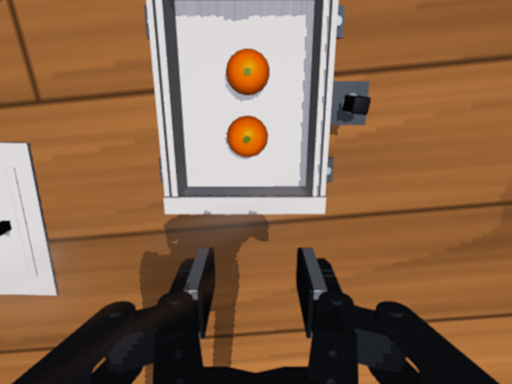

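```bash
python3 - <<'E'
from h import *
from box import T
from scipy.optimize import least_squares
c=get_calibration("top")
U=[(x/6+85,y/6+210) for x,y in((73,63),(386,63),(363,516),(35,516))]
P=[(.104,.075,.006),(.104,-.075,.006),(-.104,-.075,.006),(-.104,.075,.006)]
r=least_squares(lambda p:np.concatenate([proj(c,T(p,q))-u for q,u in zip(P,U)]),[.42,.3,0])
print(r.x,r.fun.round(2))
h=(( 112+287)/2/6+85, 275/6+210); print(unproj(c,h,.033))
c=np.load('c7.npy',allow_pickle=True).item()
for uv in((165,213),(326,213)): print(unproj(c,uv,.071))
print(unproj(c,(28,143),.006), unproj(c,(57,294),.006))
E
```

```text
[ 0.4547672   0.35255603 -0.11478979] [-0.08  0.11  0.34 -0.23 -0.04 -0.11 -0.21  0.22]
[0.457726   0.34927069 0.033     ]
[0.47718163 0.10088865 0.071     ]
[ 0.46216311 -0.0645073   0.071     ]
[0.55397885 0.26511675 0.006     ] [0.35031161 0.28905887 0.006     ]
```

Both mandarins sit in the box, at (248,72) and (247,137). Now turning the gripper for the lid.

Emit:
carry_out(rows=[{"dx": -0.4,"dy": 3.2,"dz": 0,"rx": 0,"ry": 0,"rz": 8,"gripper": 4},{"dx": -0.4,"dy": 3.2,"dz": 0,"rx": 0,"ry": 0,"rz": 8,"gripper": 4},{"dx": -0.5,"dy": 3.2,"dz": 0,"rx": 0,"ry": 0,"rz": 8,"gripper": 4},{"dx": -0.5,"dy": 3.2,"dz": 0,"rx": 0,"ry": 0,"rz": 8,"gripper": 4},{"dx": -0.5,"dy": 3.2,"dz": -1,"rx": 0,"ry": 0,"rz": 8,"gripper": 4}])

```text
clock: 9.5
ee_pos: [0.4869, 0.1653, 0.2319]
eef_rot: [0.953, 0.302, 0.001, 0.0]
force: [1.1, 0.4, 0.6]
grip_width: 0.468
```

Emit:
carry_out(rows=[{"dx": -0.5,"dy": 3.2,"dz": -1,"rx": 0,"ry": 0,"rz": 8,"gripper": 4},{"dx": -0.5,"dy": 3.2,"dz": -1,"rx": 0,"ry": 0,"rz": 8,"gripper": 4},{"dx": -0.5,"dy": 3.2,"dz": -1,"rx": 0,"ry": 0,"rz": 8,"gripper": 4},{"dx": -0.5,"dy": 3.2,"dz": -2,"rx": 0,"ry": 0,"rz": 8,"gripper": 4},{"dx": -0.5,"dy": 3,"dz": -2,"rx": 0,"ry": 0,"rz": 8,"gripper": 4}])

```text
clock: 10.0
ee_pos: [0.4609, 0.3236, 0.1604]
eef_rot: [0.792, 0.61, -0.0, -0.0]
force: [1.1, -0.2, 0.2]
grip_width: 0.466
```

Emit:
carry_out(rows=[{"dx": -0.4,"dy": 3,"dz": -1.5,"rx": 0,"ry": 0,"rz": 8,"gripper": 4},{"dx": 0,"dy": 0,"dz": 0,"rx": 0,"ry": 0,"rz": 0.6,"gripper": 4},{"dx": 0,"dy": 0,"dz": 0,"rx": 0,"ry": 0,"rz": 0,"gripper": 4},{"dx": 0,"dy": 0,"dz": 0,"rx": 0,"ry": 0,"rz": 0,"gripper": 4}])

```text
clock: 10.4
ee_pos: [0.457, 0.3511, 0.1469]
eef_rot: [0.747, 0.665, -0.0, 0.0]
force: [-0.2, -0.6, 0.1]
grip_width: 0.468
```

```bash
python3 - <<'E'
from h import *
s=get_state();print(s['ee_pos'],s['eef_rot'],s['clock'],s['grip_width'],s['force'],s['joint_positions'])
c=get_calibration("wrist");np.save('c8.npy',c,allow_pickle=True)
im=camera("wrist");cv2.imwrite("pics/w8.png",im[:,:,::-1])
print(proj(c,[.458,.351,.033]))
E
```

```text
[0.45704648 0.35110318 0.14690944] [ 7.46792133e-01  6.65057377e-01 -4.31915517e-04  9.99901958e-05] 10.4 0.46808614415767447 [-0.21125229 -0.58682887  0.13476922] [ 5.35448501e-01  4.13979010e-01  1.65689655e+00 -4.11470137e-04
  1.07152688e+00  6.51300512e-01]
[255.92656814 192.60080625]
```

View pics/w8.png

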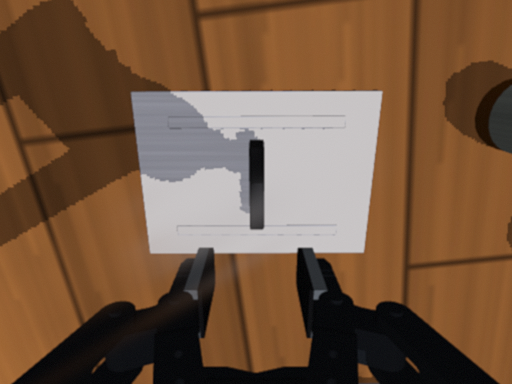

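```bash
python3 - <<'E'
from h import *
c=np.load('c8.npy',allow_pickle=True).item()
print(unproj(c,(257,142),.04),unproj(c,(257,229),.033))
C=np.array([unproj(c,u,.006) for u in((132,92),(382,92),(366,253),(150,253))]);print(C,C.mean(0))
d=C[1]-C[0];print(np.degrees(np.arctan2(d[1],d[0])))
E
```

```text
[0.46371379 0.39320474 0.04      ] [0.45513967 0.31853337 0.033     ]
[[0.36622457 0.44015957 0.006     ]
 [0.56964422 0.41632604 0.006     ]
 [0.55543383 0.26882502 0.006     ]
 [0.34840519 0.29307769 0.006     ]] [0.45992695 0.35459708 0.006     ]
-6.682553395318199
```

Lid square to the gripper: handle from (257,142) to (257,229), centre offset about 3 mm. Descending and gripping.

Emit:
carry_out(rows=[{"dx": 0.15,"dy": 0.3,"dz": -4.5,"rx": 0,"ry": 0,"rz": 0,"gripper": 4},{"dx": 0,"dy": 0,"dz": -4.5,"rx": 0,"ry": 0,"rz": 0,"gripper": 4},{"dx": 0,"dy": 0,"dz": -3,"rx": 0,"ry": 0,"rz": 0,"gripper": 4},{"dx": 0,"dy": 0,"dz": -1.1,"rx": 0,"ry": 0,"rz": 0,"gripper": 4},{"dx": 0,"dy": 0,"dz": 0,"rx": 0,"ry": 0,"rz": 0,"gripper": 0.5}], force=60)

```text
clock: 10.95
ee_pos: [0.4578, 0.3535, 0.0155]
eef_rot: [0.747, 0.665, -0.001, -0.0]
force: [-0.1, -0.7, -0.1]
grip_width: 0.312
```

Emit:
carry_out(rows=[{"dx": 0,"dy": 0,"dz": 0,"rx": 0,"ry": 0,"rz": 0,"gripper": 0.5},{"dx": 0,"dy": 0,"dz": 0,"rx": 0,"ry": 0,"rz": 0,"gripper": 0.5},{"dx": 0,"dy": 0,"dz": 0,"rx": 0,"ry": 0,"rz": 0,"gripper": 0.5},{"dx": 0,"dy": 0,"dz": 0,"rx": 0,"ry": 0,"rz": 0,"gripper": 0.5}])

```text
clock: 11.35
ee_pos: [0.4592, 0.3552, 0.0178]
eef_rot: [0.746, 0.666, 0.001, 0.0]
force: [0.8, -1.3, 6.6]
grip_width: 0.126
```

```bash
python3 - <<'E'
from h import *
s=get_state();print(s['ee_pos'],s['eef_rot'],s['clock'],s['grip_width'],s['force'])
im=camera("wrist");cv2.imwrite("pics/w9.png",im[:,:,::-1])
E
```

```text
[0.45919874 0.35522227 0.01776813] [7.46181766e-01 6.65740934e-01 1.30014000e-03 3.00923959e-04] 11.35 0.12587433541258175 [ 0.78238573 -1.29519847  6.55329585]
```

View pics/w9.png

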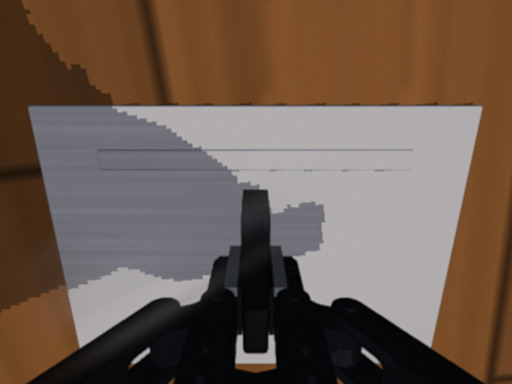

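Emit:
carry_out(rows=[{"dx": 0,"dy": 0,"dz": 2,"rx": 0,"ry": 0,"rz": 0,"gripper": 0.5},{"dx": 0,"dy": 0,"dz": 4,"rx": 0,"ry": 0,"rz": 0,"gripper": 0.5},{"dx": 0,"dy": 0,"dz": 4.5,"rx": 0,"ry": 0,"rz": 0,"gripper": 0.5},{"dx": 0,"dy": 0,"dz": 4.5,"rx": 0,"ry": 0,"rz": 0,"gripper": 0.5},{"dx": 0,"dy": 0,"dz": 3,"rx": 0,"ry": 0,"rz": 0,"gripper": 0.5}])

```text
clock: 11.9
ee_pos: [0.4587, 0.3552, 0.1997]
eef_rot: [0.746, 0.666, 0.002, 0.0]
force: [1.6, 0.8, -2.7]
grip_width: 0.126
```

Emit:
carry_out(rows=[{"dx": 1,"dy": -2.5,"dz": 0,"rx": 0,"ry": 0,"rz": 0.5,"gripper": 0.5},{"dx": 1.5,"dy": -4,"dz": 0,"rx": 0,"ry": 0,"rz": 0.5,"gripper": 0.5},{"dx": 1.5,"dy": -4.3,"dz": 0,"rx": 0,"ry": 0,"rz": 0.5,"gripper": 0.5},{"dx": 1.5,"dy": -4.3,"dz": 0,"rx": 0,"ry": 0,"rz": 0,"gripper": 0.5},{"dx": 1.5,"dy": -4.3,"dz": 0,"rx": 0,"ry": 0,"rz": 0,"gripper": 0.5}])

```text
clock: 12.4
ee_pos: [0.5278, 0.1592, 0.1963]
eef_rot: [0.737, 0.676, -0.0, -0.0]
force: [1.6, 0.4, -4.7]
grip_width: 0.129
```

Emit:
carry_out(rows=[{"dx": 1.5,"dy": -4.3,"dz": 0,"rx": 0,"ry": 0,"rz": 0,"gripper": 0.5},{"dx": 1.5,"dy": -4.3,"dz": 0,"rx": 0,"ry": 0,"rz": 0,"gripper": 0.5},{"dx": 1.5,"dy": -4,"dz": 0,"rx": 0,"ry": 0,"rz": 0,"gripper": 0.5},{"dx": 1.2,"dy": -2.8,"dz": 0,"rx": 0,"ry": 0,"rz": 0,"gripper": 0.5},{"dx": 0,"dy": 0,"dz": 0,"rx": 0,"ry": 0,"rz": 0,"gripper": 0.5}])

```text
clock: 12.9
ee_pos: [0.5868, 0.0027, 0.1964]
eef_rot: [0.739, 0.674, 0.0, 0.001]
force: [-0.0, 0.9, -2.8]
grip_width: 0.124
```

Emit:
carry_out(rows=[{"dx": 0,"dy": 0,"dz": 0,"rx": -0.45,"ry": -5,"rz": 0,"gripper": 0.5},{"dx": 0,"dy": 0,"dz": 0,"rx": -0.45,"ry": -5,"rz": 0,"gripper": 0.5},{"dx": 0,"dy": 0,"dz": 0,"rx": -0.45,"ry": -5,"rz": 0,"gripper": 0.5},{"dx": 0,"dy": 0,"dz": 0,"rx": 0,"ry": 0,"rz": 0,"gripper": 0.5}])

```text
clock: 13.3
ee_pos: [0.5801, 0.008, 0.1947]
eef_rot: [0.731, 0.67, 0.087, 0.095]
force: [-2.3, -0.5, -4.2]
grip_width: 0.128
```

```bash
python3 - <<'E'
from h import *
s=get_state();print(s['ee_pos'],s['eef_rot'],s['clock'],s['grip_width'],s['force'])
q=R.from_quat(s['eef_rot']).as_matrix();print(q.round(4))
im=camera("wrist");cv2.imwrite("pics/w10.png",im[:,:,::-1])
im=camera("scene");crop(im,170,70,350,235,4,"pics/s10.png")
E
```

```text
[0.5801038  0.00803744 0.19468075] [0.73114064 0.67001804 0.08684355 0.09469628] 13.3 0.12831413798296368 [-2.27732166 -0.5479037  -4.18115866]
[[ 8.710e-02  9.633e-01  2.539e-01]
 [ 9.962e-01 -8.420e-02 -2.210e-02]
 [ 1.000e-04  2.548e-01 -9.670e-01]]
```

View pics/w10.png

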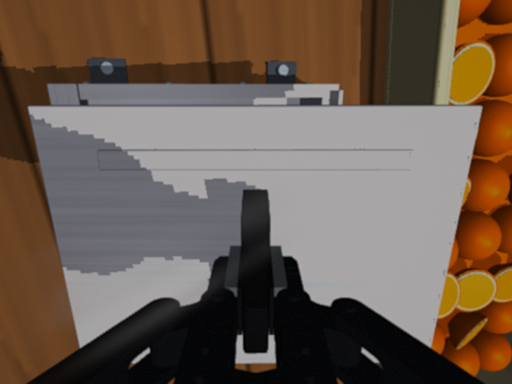

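View pics/s10.png

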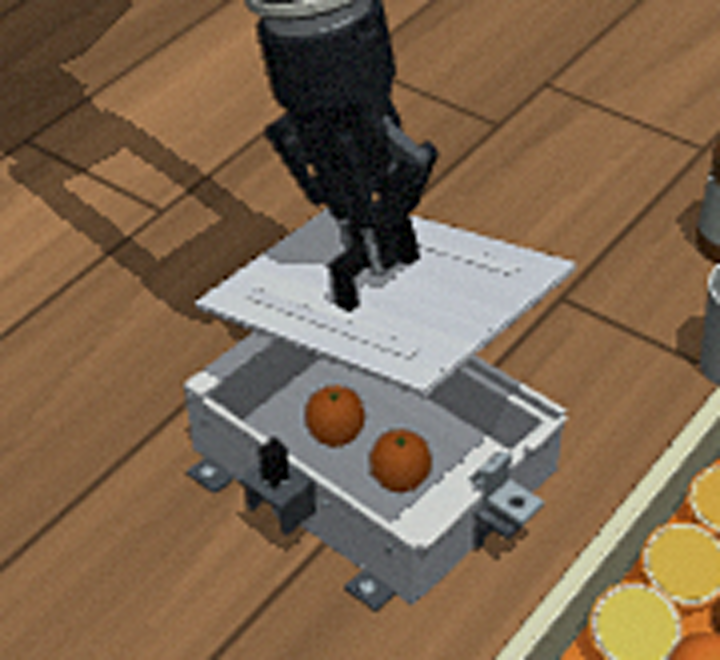

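```bash
python3 - <<'E'
from h import *
im=cv2.imread('pics/w10.png');a=cv2.resize(im[85:130,20:60],None,fx=8,fy=8,interpolation=cv2.INTER_CUBIC);b=cv2.resize(im[85:130,450:490],None,fx=8,fy=8,interpolation=cv2.INTER_CUBIC)
cv2.imwrite('pics/cor.png',np.hstack([a,b]))
E
```

```text
(no output)
```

View pics/cor.png

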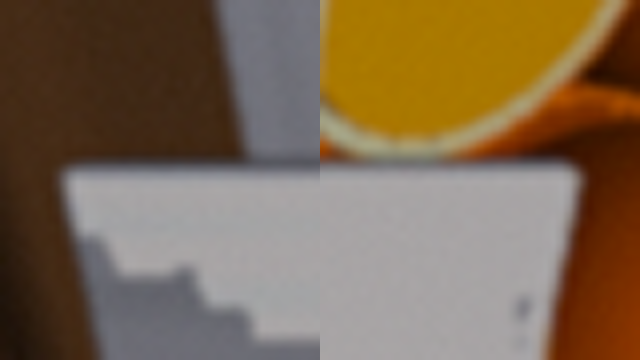

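```bash
cat > lidfit.py <<'E'
from h import *
from scipy.optimize import least_squares
s=get_state();c=get_calibration("wrist")
Rt=R.from_quat(s['eef_rot']).as_matrix();p0=s['ee_pos']
# nominal lid in tool: lid x = tool y, lid y = tool x, lid z = -tool z
B=np.array([[0,1,0],[1,0,0],[0,0,-1.]]).T
def pt(v,q):
    l=B@(R.from_euler('zyx',[v[3],v[4],v[5]]).as_matrix()@np.array(q))+np.array(v[:3])
    return p0+Rt@l
P=[(-.104,.075,.006),(.104,.075,.006)];U=[(27.9,106),(482.7,106)]
def f(v):
    e=[proj(c,pt(v,q))-u for q,u in zip(P,U)]
    # side edges at row 330: distance of image points to the edge line
    for sx,u in((-1,(74.4,330)),(1,(437.5,330))):
        a=proj(c,pt(v,(sx*.104,.075,.006)));b=proj(c,pt(v,(sx*.104,-.02,.006)))
        d=(b-a)/np.linalg.norm(b-a);w=np.array(u)-a;e.append([d[0]*w[1]-d[1]*w[0]])
    return np.concatenate(e+[np.array(v[4:])*0.5*57])
if __name__=="__main__":
    r=least_squares(f,[0,0,.0165,0,0,0]);print(r.x.round(4),r.fun.round(2))
E
python3 lidfit.py; python3 - <<'E'
import cv2,numpy as np
im=cv2.imread('pics/w10.png')
for y in(320,330,340):print(y,im[y,60:95].sum(1),im[y,425:450].sum(1))
E
```

```text
[-0.0006 -0.0002  0.019   0.0003 -0.0065 -0.0167] [ 0.18  0.22  0.26 -0.2  -0.23 -0.33 -0.18 -0.48]
320 [220 225 225 223 226 225 226 222 220 225 222 222 225 296 405 469 481 476
 476 477 479 478 481 478 485 484 481 485 481 487 488 487 493 486 489] [494 495 495 495 497 497 496 496 465 458 479 413 252 160 164 164 164 163
 160 165 162 166 163 154 132]
330 [204 210 205 204 205 208 205 203 204 205 201 201 200 199 206 273 395 481
 490 492 490 491 487 488 489 490 492 493 492 490 493 493 485 488 493] [495 493 494 495 496 492 495 498 476 389 245 184 187 187 185 183 175 166
 165 164 165 163 162 130  73]
340 [205 205 206 198 200 197 198 199 198 196 199 196 193 198 194 194 190 240
 376 482 494 489 493 487 489 486 488 494 499 492 447 363 280 165  69] [497 492 496 489 468 451 469 409 285 237 240 240 239 237 239 240 238 235
 230 181  95  61  67  71  72]
```

Emit:
carry_out(rows=[{"dx": 0.9,"dy": -0.1,"dz": -2.5,"rx": 0,"ry": 0,"rz": 0,"gripper": 0.5},{"dx": 0,"dy": 0,"dz": -3,"rx": 0,"ry": 0,"rz": 0,"gripper": 0.5},{"dx": 0,"dy": 0,"dz": -1.5,"rx": 0,"ry": 0,"rz": 0,"gripper": 0.5},{"dx": 0,"dy": 0,"dz": 0,"rx": 0,"ry": 0,"rz": 0,"gripper": 0.5}])

```text
clock: 13.8
ee_pos: [0.5934, 0.006, 0.1237]
eef_rot: [0.731, 0.67, 0.086, 0.095]
force: [-0.5, -0.3, -3.2]
grip_width: 0.125
```

```bash
python3 - <<'E'
from h import *
from box import T
s=get_state();print(s['ee_pos'],s['clock'],s['grip_width'],s['force'])
Rt=R.from_quat(s['eef_rot']).as_matrix()
print('lid yaw',np.degrees(np.arctan2(Rt[1,1],Rt[0,1])),'tilt',np.degrees(np.arcsin(Rt[2,1])),'roll',np.degrees(np.arcsin(Rt[2,0])))
lc=s['ee_pos']+Rt@[0,0,.0175]; e=lc-Rt[:,1]*.104
a=-.0905;d=e-[.577,.0083,0];print('edge box',np.cos(a)*d[0]+np.sin(a)*d[1],-np.sin(a)*d[0]+np.cos(a)*d[1],d[2])
im=camera("scene");crop(im,170,70,350,235,4,"pics/s11.png")
E
```

```text
[0.59338253 0.00597096 0.12374586] 13.8 0.12475980118723357 [-0.4510741  -0.30222896 -3.15124368]
lid yaw -5.017266171483193 tilt 14.710983735258445 roll -0.016519947244564778
edge box -0.07962036694562054 -0.0011260468289170395 0.08040941513167195
```

View pics/s11.png

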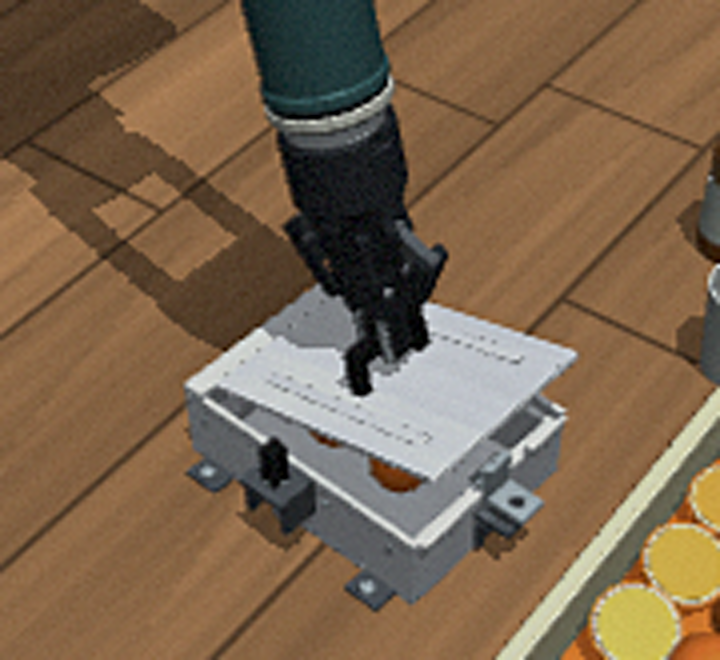

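The lid sits tilted over the box, its edge clear inside the lip and above the rim. Lowering.

Emit:
carry_out(rows=[{"dx": 0,"dy": 0.1,"dz": -1,"rx": 0,"ry": 0,"rz": 0,"gripper": 0.5},{"dx": 0,"dy": 0,"dz": -0.6,"rx": 0,"ry": 0,"rz": 0,"gripper": 0.5},{"dx": 0,"dy": 0,"dz": -0.5,"rx": 0,"ry": 0,"rz": 0,"gripper": 0.5},{"dx": 0,"dy": 0,"dz": 0,"rx": 0,"ry": 0,"rz": 0,"gripper": 0.5},{"dx": 0,"dy": 0,"dz": 0,"rx": 0,"ry": 0,"rz": 0,"gripper": 0.5}])

```text
clock: 14.35
ee_pos: [0.5942, 0.0067, 0.1054]
eef_rot: [0.731, 0.67, 0.088, 0.097]
force: [0.4, -0.1, -3.6]
grip_width: 0.124
```

```bash
cat > st.py <<'E'
from h import *
s=get_state();print(s['ee_pos'].round(4),s['clock'],'w',s['grip_width'].round(3),'F',s['force'].round(1),'M',s['torque'].round(2))
Rt=R.from_quat(s['eef_rot']).as_matrix()
print('lid yaw',np.degrees(np.arctan2(Rt[1,1],Rt[0,1])).round(2),'tilt',np.degrees(np.arcsin(Rt[2,1])).round(2),'roll',np.degrees(np.arcsin(Rt[2,0])).round(2))
lc=s['ee_pos']+Rt@[0,0,.0175]
a=-.0905
for n,e in(('-x edge',lc-Rt[:,1]*.104),('centre',lc),('+x edge',lc+Rt[:,1]*.104)):
    d=e-[.577,.0083,0];print(n,(np.array([np.cos(a)*d[0]+np.sin(a)*d[1],-np.sin(a)*d[0]+np.cos(a)*d[1],d[2]])*1000).round(1))
E
python3 st.py; python3 - <<'E'
from h import *
im=camera("scene");crop(im,170,70,350,235,4,"pics/s12.png")
E
```

```text
Traceback (most recent call last):
  File "st.py", line 2, in <module>
    s=get_state();print(s['ee_pos'].round(4),s['clock'],'w',s['grip_width'].round(3),'F',s['force'].round(1),'M',s['torque'].round(2))
                                                            ^^^^^^^^^^^^^^^^^^^^^
AttributeError: 'float' object has no attribute 'round'
```

View pics/s12.png

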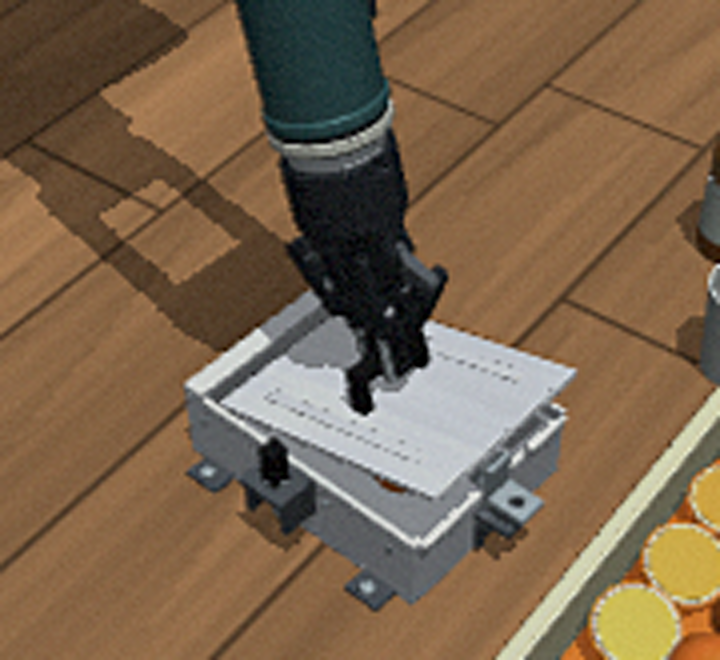

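```bash
sed -i "s/s\['grip_width'\].round(3)/round(s['grip_width'],3)/" st.py; python3 st.py
```

```text
[0.5943 0.0066 0.1056] 14.4 w 0.124 F [ 0.1 -0.1 -3.2] M [0.02 0.33 0.02]
lid yaw -5.02 tilt 15.08 roll -0.03
-x edge [-78.4  -0.4  61.6]
centre [22.  -0.1 88.7]
+x edge [122.4   0.2 115.7]
```

Emit:
carry_out(rows=[{"dx": 0,"dy": 0,"dz": -0.4,"rx": 0.13,"ry": 1.5,"rz": 0,"gripper": 0.5},{"dx": 0,"dy": 0,"dz": -0.4,"rx": 0.13,"ry": 1.5,"rz": 0,"gripper": 0.5},{"dx": 0,"dy": 0,"dz": 0,"rx": 0,"ry": 0,"rz": 0,"gripper": 0.5},{"dx": 0,"dy": 0,"dz": 0,"rx": 0,"ry": 0,"rz": 0,"gripper": 0.5}])

```text
clock: 14.8
ee_pos: [0.5945, 0.0066, 0.0976]
eef_rot: [0.733, 0.672, 0.071, 0.078]
force: [-0.3, 0.5, -3.5]
grip_width: 0.123
```

```bash
python3 st.py
```

```text
[0.5945 0.0066 0.0976] 14.8 w 0.123 F [-0.3  0.5 -3.5] M [ 0.03  0.29 -0.07]
lid yaw -5.03 tilt 12.11 roll -0.03
-x edge [-80.5  -0.4  58.7]
centre [21.2 -0.1 80.5]
+x edge [122.9   0.2 102.3]
```

Emit:
carry_out(rows=[{"dx": -0.6,"dy": 0.05,"dz": -0.05,"rx": 0,"ry": 0,"rz": 0,"gripper": 0.5},{"dx": -0.6,"dy": 0.05,"dz": 0,"rx": 0,"ry": 0,"rz": 0,"gripper": 0.5},{"dx": -0.4,"dy": 0.05,"dz": -0.05,"rx": 0,"ry": 0,"rz": 0,"gripper": 0.5},{"dx": 0,"dy": 0,"dz": 0,"rx": 0,"ry": 0,"rz": 0,"gripper": 0.5},{"dx": 0,"dy": 0,"dz": 0,"rx": 0,"ry": 0,"rz": 0,"gripper": 0.5}])

```text
clock: 15.3
ee_pos: [0.578, 0.0082, 0.0964]
eef_rot: [0.733, 0.672, 0.071, 0.078]
force: [-0.3, 0.7, -3.7]
grip_width: 0.125
```

```bash
python3 st.py
```

```text
[0.578  0.0082 0.0964] 15.3 w 0.125 F [-0.3  0.7 -3.7] M [ 0.03  0.19 -0.02]
lid yaw -5.02 tilt 12.06 roll -0.03
-x edge [-97.   -0.3  57.6]
centre [ 4.7 -0.  79.3]
+x edge [106.4   0.3 101. ]
```

Emit:
carry_out(rows=[{"dx": -0.3,"dy": 0.03,"dz": -0.1,"rx": 0,"ry": 0,"rz": 0,"gripper": 0.5},{"dx": -0.2,"dy": 0.02,"dz": -0.1,"rx": 0,"ry": 0,"rz": 0,"gripper": 0.5},{"dx": 0,"dy": 0,"dz": 0,"rx": 0,"ry": 0,"rz": 0,"gripper": 0.5},{"dx": 0,"dy": 0,"dz": 0,"rx": 0,"ry": 0,"rz": 0,"gripper": 0.5}])

```text
clock: 15.7
ee_pos: [0.5732, 0.0087, 0.0943]
eef_rot: [0.733, 0.672, 0.071, 0.078]
force: [-0.0, 0.0, -2.0]
grip_width: 0.125
```

```bash
python3 st.py;python3 - <<'E'
from h import *
im=camera("scene");crop(im,170,70,350,235,4,"pics/s13.png")
E
```

```text
[0.5732 0.0087 0.0943] 15.7 w 0.125 F [-0.  0. -2.] M [0.11 0.27 0.01]
lid yaw -5.02 tilt 12.05 roll -0.03
-x edge [-101.9   -0.3   55.5]
centre [-0.2  0.  77.2]
+x edge [101.5   0.3  98.9]
```

View pics/s13.png

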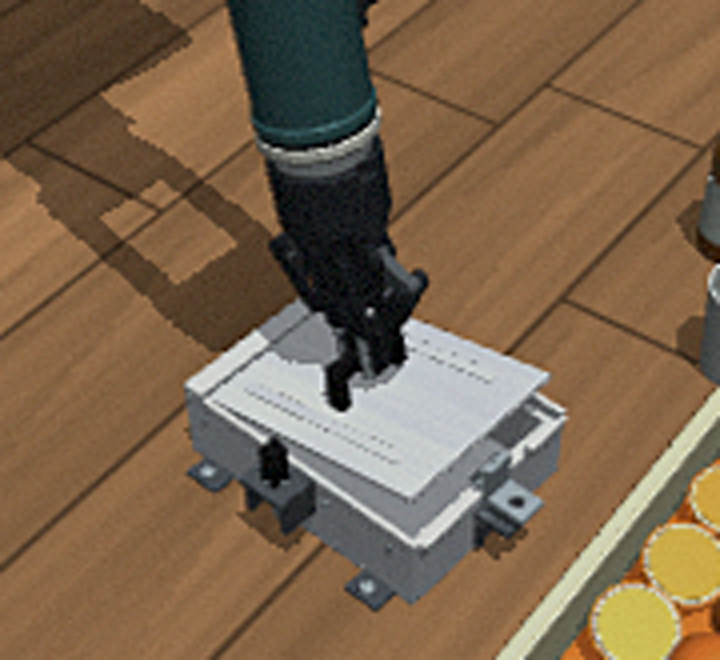

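The lid is hooked under the lip, with light contact. Swinging down about that edge.

Emit:
carry_out(rows=[{"dx": 0.12,"dy": -0.01,"dz": -0.35,"rx": 0.18,"ry": 2,"rz": 0,"gripper": 0.5},{"dx": 0.12,"dy": -0.01,"dz": -0.35,"rx": 0.18,"ry": 2,"rz": 0,"gripper": 0.5},{"dx": 0.1,"dy": -0.01,"dz": -0.35,"rx": 0.18,"ry": 2,"rz": 0,"gripper": 0.5},{"dx": 0,"dy": 0,"dz": 0,"rx": 0,"ry": 0,"rz": 0,"gripper": 0.5}])

```text
clock: 16.15
ee_pos: [0.5771, 0.0083, 0.0834]
eef_rot: [0.736, 0.675, 0.035, 0.039]
force: [-0.8, -0.6, -0.4]
grip_width: 0.126
```

```bash
python3 st.py;python3 - <<'E'
from h import *
im=camera("scene");crop(im,170,70,350,235,4,"pics/s14.png")
E
```

```text
[0.5771 0.0083 0.0834] 16.15 w 0.126 F [-0.8 -0.6 -0.4] M [ 0.02  0.37 -0.  ]
lid yaw -5.02 tilt 5.97 roll -0.02
-x edge [-101.5   -0.3   55.2]
centre [ 1.9 -0.  66. ]
+x edge [105.4   0.3  76.8]
```

View pics/s14.png

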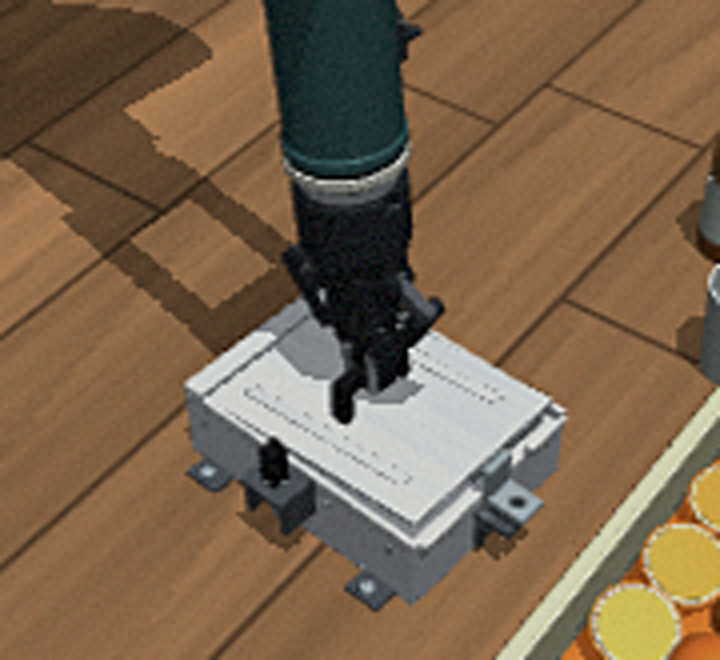

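Emit:
carry_out(rows=[{"dx": 0,"dy": 0,"dz": 0,"rx": 0,"ry": 0,"rz": 0,"gripper": 0.5},{"dx": 0.06,"dy": -0.01,"dz": -0.36,"rx": 0.18,"ry": 2,"rz": 0,"gripper": 0.5},{"dx": 0.05,"dy": 0,"dz": -0.27,"rx": 0.13,"ry": 1.5,"rz": 0,"gripper": 0.5},{"dx": 0,"dy": 0,"dz": 0,"rx": 0,"ry": 0,"rz": 0,"gripper": 0.5}], force=110)

```text
clock: 16.6
ee_pos: [0.5773, 0.0083, 0.0777]
eef_rot: [0.737, 0.675, 0.014, 0.016]
force: [-1.4, -0.2, 1.1]
grip_width: 0.113
```

```bash
python3 st.py
```

```text
[0.5773 0.0083 0.0777] 16.6 w 0.113 F [-1.4 -0.2  1.1] M [ 0.06  0.29 -0.08]
lid yaw -5.02 tilt 2.48 roll -0.02
-x edge [-102.8   -0.3   55.7]
centre [ 1.1  0.  60.2]
+x edge [105.    0.3  64.7]
```

Emit:
carry_out(rows=[{"dx": 0.03,"dy": 0,"dz": -0.25,"rx": 0.12,"ry": 1.4,"rz": 0,"gripper": 0.5},{"dx": 0.02,"dy": 0,"dz": -0.22,"rx": 0.1,"ry": 1.1,"rz": 0,"gripper": 0.5},{"dx": 0,"dy": 0,"dz": -0.15,"rx": 0,"ry": 0,"rz": 0,"gripper": 0.5},{"dx": 0,"dy": 0,"dz": 0,"rx": 0,"ry": 0,"rz": 0,"gripper": 0.5}])

```text
clock: 17.0
ee_pos: [0.5773, 0.0084, 0.0738]
eef_rot: [0.737, 0.676, -0.0, 0.0]
force: [-10.3, -0.3, 25.1]
grip_width: 0.116
```

```bash
python3 st.py;python3 - <<'E'
from h import *
im=camera("scene");crop(im,170,70,350,235,4,"pics/s15.png")
E
```

```text
[0.5773 0.0084 0.0738] 17.0 w 0.116 F [-10.3  -0.3  25.1] M [ 0.1   1.55 -0.08]
lid yaw -5.01 tilt -0.01 roll -0.03
-x edge [-103.7   -0.2   56.3]
centre [ 0.3  0.1 56.3]
+x edge [104.3   0.5  56.3]
```

View pics/s15.png

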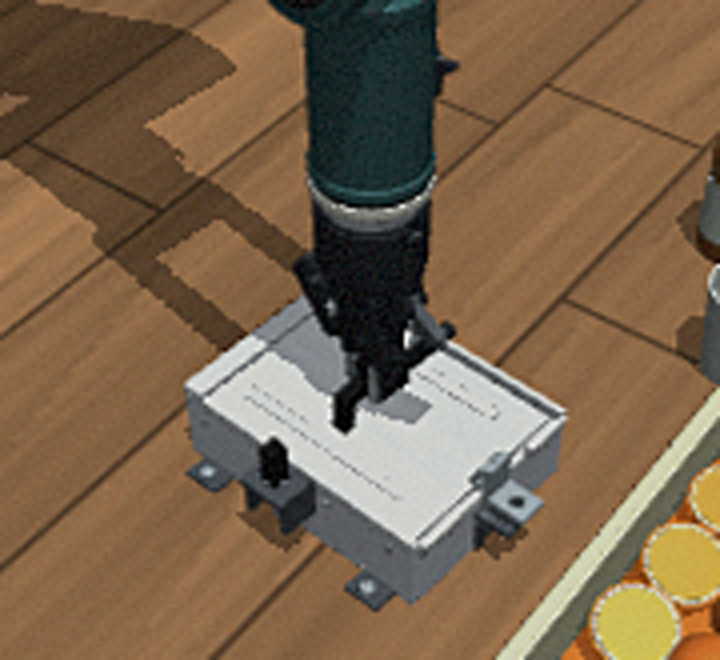

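It appears to lie flat with the catch over it. Unloading, releasing and backing off to check.

Emit:
carry_out(rows=[{"dx": -0.1,"dy": 0,"dz": 0.15,"rx": 0,"ry": 0,"rz": 0,"gripper": 0.5},{"dx": 0,"dy": 0,"dz": 0,"rx": 0,"ry": 0,"rz": 0,"gripper": 4},{"dx": 0,"dy": 0,"dz": 0,"rx": 0,"ry": 0,"rz": 0,"gripper": 4},{"dx": 0,"dy": 0,"dz": 0,"rx": 0,"ry": 0,"rz": 0,"gripper": 4},{"dx": 0,"dy": 0,"dz": 3,"rx": 0,"ry": 0,"rz": 0,"gripper": 4}])

```text
clock: 17.55
ee_pos: [0.5742, 0.0085, 0.0995]
eef_rot: [0.737, 0.675, -0.003, -0.003]
force: [-0.0, 0.3, -0.5]
grip_width: 0.467
```

Emit:
carry_out(rows=[{"dx": 0,"dy": 0,"dz": 4.5,"rx": 0,"ry": 0,"rz": 0,"gripper": 4},{"dx": 0,"dy": 0,"dz": 4.5,"rx": 0,"ry": 0,"rz": 0,"gripper": 4},{"dx": 0,"dy": -3,"dz": 3,"rx": 0,"ry": 0,"rz": 0,"gripper": 4},{"dx": 0,"dy": -3,"dz": 0,"rx": 0,"ry": 0,"rz": 0,"gripper": 4},{"dx": 0,"dy": 0,"dz": 0,"rx": 0,"ry": 0,"rz": 0,"gripper": 4}])

```text
clock: 18.05
ee_pos: [0.5784, -0.055, 0.2241]
eef_rot: [0.738, 0.675, 0.0, 0.002]
force: [-0.2, 0.8, -0.2]
grip_width: 0.468
```

```bash
python3 st.py|head -1;python3 - <<'E'
from h import *
c=get_calibration("wrist");np.save('c16.npy',c,allow_pickle=True)
im=camera("wrist");cv2.imwrite("pics/w16.png",im[:,:,::-1])
im=camera("scene");crop(im,170,70,350,235,4,"pics/s16.png")
E
```

```text
[ 0.5784 -0.055   0.2241] 18.05 w 0.468 F [-0.2  0.8 -0.2] M [0.   0.02 0.02]
```

View pics/s16.png

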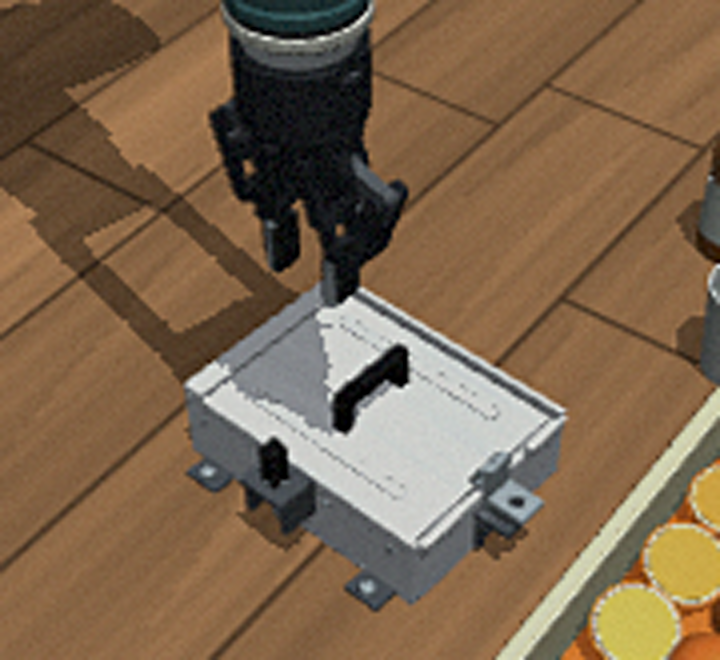

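View pics/w16.png

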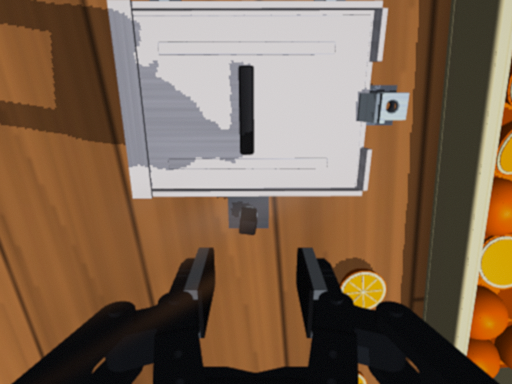

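Lid flat with its left edge under the lip, and the catch nose at (365,100) overlaps its right edge. The tab hole is at (392,106) and the pin at (248,215).

```bash
python3 - <<'E'
from h import *
from box import T
from scipy.optimize import least_squares
im=cv2.imread('pics/w16.png')
cv2.imwrite('pics/z16.png',np.hstack([cv2.resize(im[0:240,90:270],None,fx=2,fy=2),cv2.resize(im[70:190,340:430],None,fx=4,fy=4)]))
c=np.load('c16.npy',allow_pickle=True).item()
print(unproj(c,(392,106),.057), unproj(c,(246,110),.096))
p=[.577,.0083,-.0905]
for q in((.132,0,.057),(0,-.101,.066),(0,-.101,.1),(-.11,-.083,.071),(-.092,-.083,.071),(-.11,.083,.071)):print(q,proj(c,T(p,q)).round(1))
E
```

```text
[ 0.70914202 -0.00173478  0.057     ] [0.57785968 0.00964391 0.096     ]
(0.132, 0, 0.057) [391.2 108.2]
(0, -0.101, 0.066) [246.9 215.1]
(0, -0.101, 0.1) [246.2 229.7]
(-0.11, -0.083, 0.071) [130.8 199.7]
(-0.092, -0.083, 0.071) [149.8 199.7]
(-0.11, 0.083, 0.071) [104.7   0.6]
```

View pics/z16.png

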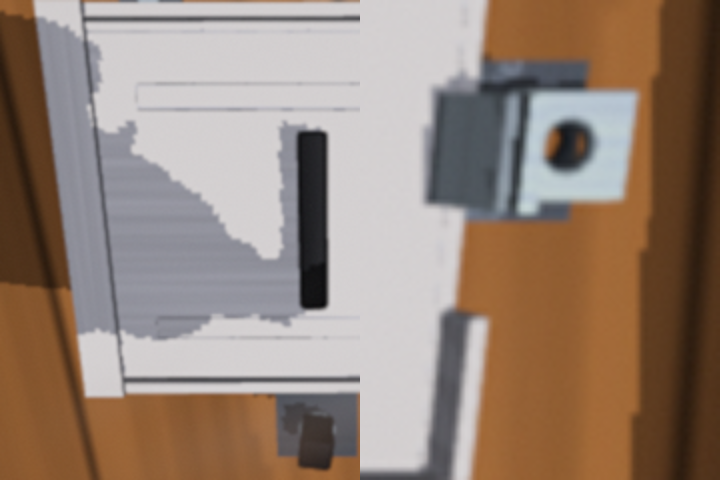

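Emit:
carry_out(rows=[{"dx": -0.2,"dy": -0.8,"dz": 0,"rx": 0,"ry": 0,"rz": -8.2,"gripper": 4},{"dx": -0.2,"dy": -0.8,"dz": 0,"rx": 0,"ry": 0,"rz": -8.2,"gripper": 4},{"dx": -0.2,"dy": -0.8,"dz": 0,"rx": 0,"ry": 0,"rz": -8.2,"gripper": 4},{"dx": -0.2,"dy": -0.8,"dz": 0,"rx": 0,"ry": 0,"rz": -8.2,"gripper": 4},{"dx": -0.1,"dy": -0.4,"dz": 0,"rx": 0,"ry": 0,"rz": -8.2,"gripper": 4}])

```text
clock: 18.65
ee_pos: [0.5675, -0.087, 0.2217]
eef_rot: [0.928, 0.372, -0.001, -0.001]
force: [0.0, 0.5, 0.0]
grip_width: 0.468
```

Emit:
carry_out(rows=[{"dx": 0,"dy": 0,"dz": -1,"rx": 0,"ry": 0,"rz": -8.2,"gripper": 4},{"dx": 0,"dy": 0,"dz": -1,"rx": 0,"ry": 0,"rz": -8.2,"gripper": 4},{"dx": 0,"dy": 0,"dz": -1,"rx": 0,"ry": 0,"rz": -8.2,"gripper": 4},{"dx": 0,"dy": 0,"dz": -1,"rx": 0,"ry": 0,"rz": -8.2,"gripper": 4},{"dx": 0,"dy": 0,"dz": -1,"rx": 0,"ry": 0,"rz": -8.2,"gripper": 4}])

```text
clock: 19.15
ee_pos: [0.5676, -0.0864, 0.1713]
eef_rot: [1.0, 0.024, -0.001, -0.001]
force: [0.1, 0.3, 0.7]
grip_width: 0.465
```

Emit:
carry_out(rows=[{"dx": 0,"dy": 0,"dz": 0,"rx": 0,"ry": 0,"rz": -8,"gripper": 4},{"dx": 0,"dy": 0,"dz": 0,"rx": 0,"ry": 0,"rz": 0,"gripper": 4},{"dx": 0,"dy": 0,"dz": 0,"rx": 0,"ry": 0,"rz": 0,"gripper": 4},{"dx": 0,"dy": 0,"dz": 0,"rx": 0,"ry": 0,"rz": 0,"gripper": 4}])

```text
clock: 19.55
ee_pos: [0.5682, -0.0873, 0.1727]
eef_rot: [0.999, -0.042, -0.0, -0.0]
force: [-0.7, 0.4, 1.0]
grip_width: 0.467
```

```bash
python3 st.py;python3 - <<'E'
from h import *
c=get_calibration("wrist");np.save('c17.npy',c,allow_pickle=True)
im=camera("wrist");cv2.imwrite("pics/w17.png",im[:,:,::-1])
print(proj(c,[.569,-.091,.1]))
E
```

```text
[ 0.5682 -0.0873  0.1727] 19.55 w 0.467 F [-0.7  0.4  1. ] M [ 0.04  0.03 -0.05]
lid yaw -94.84 tilt -0.01 roll -0.02
-x edge [ -0.7   8.  155.2]
centre [-1.000e-01 -9.600e+01  1.552e+02]
+x edge [   0.5 -200.   155.2]
[261.88147508 208.9226598 ]
```

View pics/w17.png

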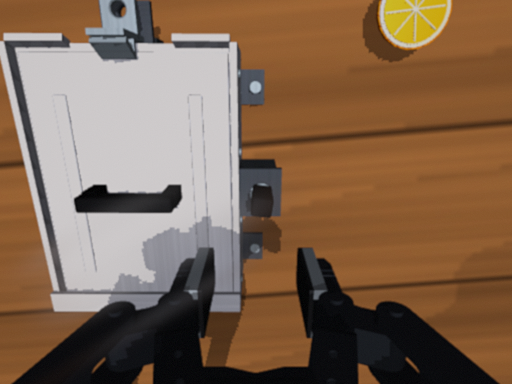

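```bash
python3 - <<'E'
from h import *
im=cv2.imread('pics/w17.png')
cv2.imwrite('pics/z17.png',np.hstack([cv2.convertScaleAbs(cv2.resize(im[150:240,230:300],None,fx=6,fy=6,interpolation=cv2.INTER_CUBIC),alpha=2),cv2.resize(im[0:90,90:140],None,fx=6,fy=6,interpolation=cv2.INTER_CUBIC)]))
E
```

```text
(no output)
```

View pics/z17.png

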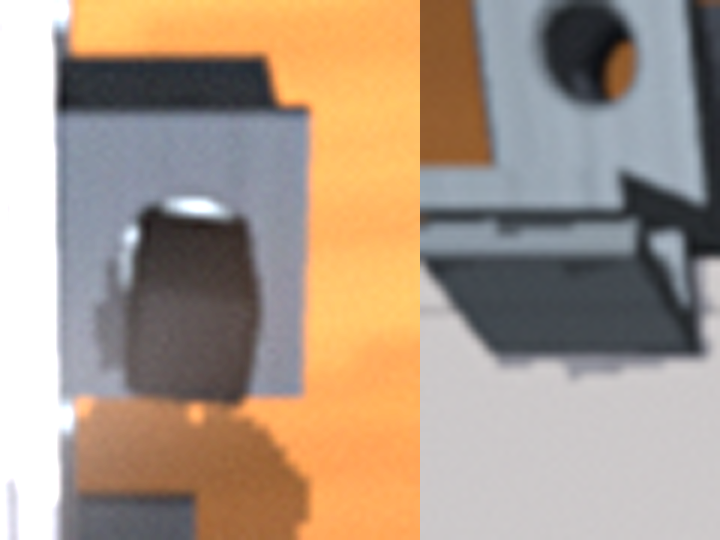

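Emit:
carry_out(rows=[{"dx": 0.1,"dy": -0.4,"dz": -3,"rx": 0,"ry": 0,"rz": 0,"gripper": 3.5},{"dx": 0,"dy": 0,"dz": -3,"rx": 0,"ry": 0,"rz": 0,"gripper": 3.5},{"dx": 0,"dy": 0,"dz": -2.5,"rx": 0,"ry": 0,"rz": 0,"gripper": 3.5},{"dx": 0,"dy": 0,"dz": 0,"rx": 0,"ry": 0,"rz": 0,"gripper": 3.5},{"dx": 0,"dy": 0,"dz": 0,"rx": 0,"ry": 0,"rz": 0,"gripper": 3.5}], force=40)

```text
clock: 20.1
ee_pos: [0.5691, -0.0917, 0.088]
eef_rot: [0.999, -0.043, -0.0, -0.0]
force: [0.3, -0.7, 0.0]
grip_width: 0.414
```

```bash
python3 st.py|head -1;python3 - <<'E'
from h import *
c=get_calibration("wrist");np.save('c18.npy',c,allow_pickle=True)
im=camera("wrist");cv2.imwrite("pics/w18.png",im[:,:,::-1])
im=camera("scene");crop(im,190,110,310,220,5,"pics/s18.png")
p=get_state()['ee_pos'];print(proj(c,[.569,-.091,.1]))
E
```

```text
[ 0.5691 -0.0917  0.088 ] 20.1 w 0.414 F [ 0.3 -0.7  0. ] M [ 0.02 -0.01 -0.01]
[256.00105379 278.68132439]
```

View pics/w18.png

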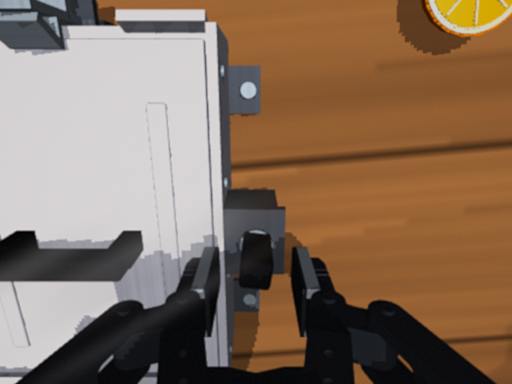

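View pics/s18.png

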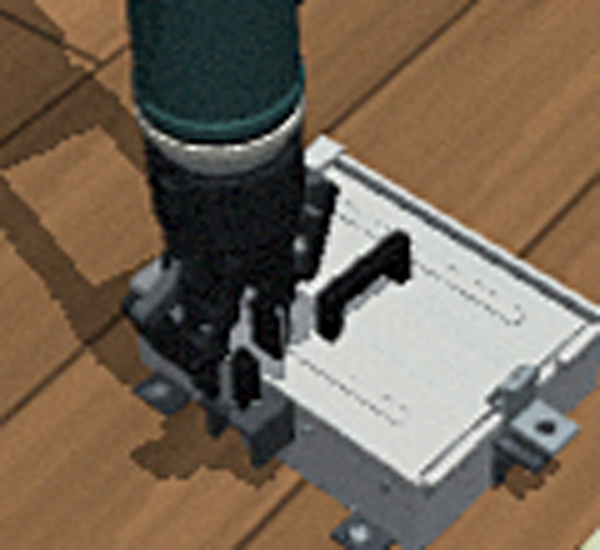

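Emit:
carry_out(rows=[{"dx": 0,"dy": 0,"dz": -1,"rx": 0,"ry": 0,"rz": 0,"gripper": 3.5},{"dx": 0,"dy": 0,"dz": -0.6,"rx": 0,"ry": 0,"rz": 0,"gripper": 3.5},{"dx": 0,"dy": 0,"dz": 0,"rx": 0,"ry": 0,"rz": 0,"gripper": 3.5},{"dx": 0,"dy": 0,"dz": 0,"rx": 0,"ry": 0,"rz": 0,"gripper": 1},{"dx": 0,"dy": 0,"dz": 0,"rx": 0,"ry": 0,"rz": 0,"gripper": 1}])

```text
clock: 20.7
ee_pos: [0.5693, -0.0917, 0.0719]
eef_rot: [0.999, -0.044, -0.0, -0.0]
force: [0.8, -0.0, -0.2]
grip_width: 0.173
```

Emit:
carry_out(rows=[{"dx": 0,"dy": 0,"dz": 0,"rx": 0,"ry": 0,"rz": 0,"gripper": 1},{"dx": 0,"dy": 0,"dz": 0,"rx": 0,"ry": 0,"rz": 0,"gripper": 1},{"dx": 0,"dy": 0,"dz": 0,"rx": 0,"ry": 0,"rz": 0,"gripper": 1}])

```text
clock: 21.0
ee_pos: [0.5692, -0.0917, 0.0719]
eef_rot: [0.999, -0.044, -0.0, -0.0]
force: [0.0, 0.4, 0.3]
grip_width: 0.171
```

```bash
python3 st.py|head -1;python3 - <<'E'
from h import *
c=get_calibration("wrist");np.save('c19.npy',c,allow_pickle=True)
im=camera("wrist")[:,:,::-1];cv2.imwrite("pics/w19.png",im)
cv2.imwrite('pics/z19.png',cv2.convertScaleAbs(cv2.resize(im[220:330,190:320],None,fx=5,fy=5,interpolation=cv2.INTER_CUBIC),alpha=2.5))
E
```

```text
[ 0.5692 -0.0917  0.0719] 21.0 w 0.171 F [0.  0.4 0.3] M [-0.    0.02 -0.02]
```

View pics/z19.png

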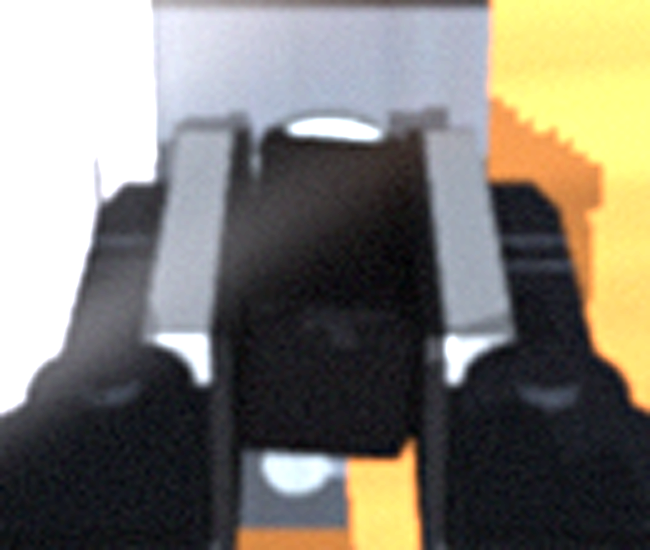

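The pin is gripped squarely. Lifting it straight out.

Emit:
carry_out(rows=[{"dx": 0,"dy": 0,"dz": 1,"rx": 0,"ry": 0,"rz": 0,"gripper": 1},{"dx": 0,"dy": 0,"dz": 2,"rx": 0,"ry": 0,"rz": 0,"gripper": 1},{"dx": 0,"dy": 0,"dz": 2.5,"rx": 0,"ry": 0,"rz": 0,"gripper": 1},{"dx": 0,"dy": 0,"dz": 2.5,"rx": 0,"ry": 0,"rz": 0,"gripper": 1},{"dx": 0,"dy": 0,"dz": 0,"rx": 0,"ry": 0,"rz": 0,"gripper": 1}])

```text
clock: 21.55
ee_pos: [0.5718, -0.0924, 0.1559]
eef_rot: [0.999, -0.044, 0.003, 0.001]
force: [1.2, -0.1, -0.0]
grip_width: 0.173
```

Emit:
carry_out(rows=[{"dx": 2.8,"dy": 1.76,"dz": 0,"rx": 0,"ry": 0,"rz": 0,"gripper": 1},{"dx": 3.8,"dy": 2.4,"dz": 0,"rx": 0,"ry": 0,"rz": 0,"gripper": 1},{"dx": 3.8,"dy": 2.4,"dz": 0,"rx": 0,"ry": 0,"rz": 0,"gripper": 1},{"dx": 2.65,"dy": 1.72,"dz": 0,"rx": 0,"ry": 0,"rz": 0,"gripper": 1},{"dx": 1,"dy": 0.6,"dz": 0,"rx": 0,"ry": 0,"rz": 0,"gripper": 1}])

```text
clock: 22.05
ee_pos: [0.7118, -0.0009, 0.1511]
eef_rot: [0.999, -0.043, 0.0, -0.0]
force: [-1.0, 0.5, -0.7]
grip_width: 0.175
```

Emit:
carry_out(rows=[{"dx": 0,"dy": 0,"dz": -1,"rx": 0,"ry": 0,"rz": 0,"gripper": 1},{"dx": 0,"dy": 0,"dz": -1,"rx": 0,"ry": 0,"rz": 0,"gripper": 1},{"dx": 0,"dy": 0,"dz": -1,"rx": 0,"ry": 0,"rz": 0,"gripper": 1},{"dx": 0,"dy": 0,"dz": 0,"rx": 0,"ry": 0,"rz": 0,"gripper": 1},{"dx": 0,"dy": 0,"dz": 0,"rx": 0,"ry": 0,"rz": 0,"gripper": 1}])

```text
clock: 22.55
ee_pos: [0.7085, -0.0036, 0.1212]
eef_rot: [0.999, -0.044, -0.001, -0.0]
force: [-0.0, -0.7, -0.2]
grip_width: 0.167
```

```bash
python3 st.py|head -1;python3 - <<'E'
from h import *
c=get_calibration("wrist");np.save('c20.npy',c,allow_pickle=True)
im=camera("wrist")[:,:,::-1];cv2.imwrite("pics/w20.png",im)
im=camera("scene");crop(im,230,110,330,220,6,"pics/s20.png")
im=camera("top");crop(im,200,130,280,230,6,"pics/t20.png")
E
```

```text
[ 0.7085 -0.0036  0.1212] 22.55 w 0.167 F [-0.  -0.7 -0.2] M [ 0.03 -0.02 -0.02]
```

View pics/w20.png

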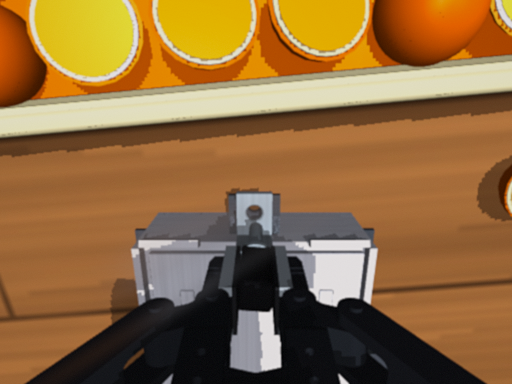

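View pics/s20.png

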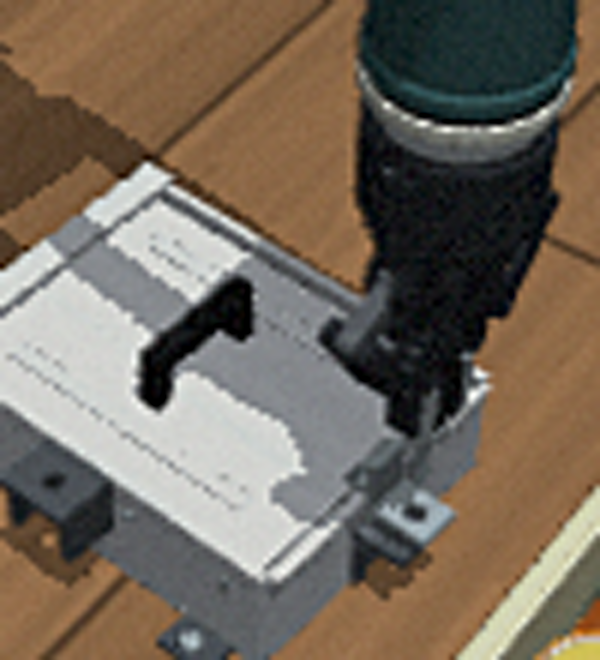

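View pics/t20.png

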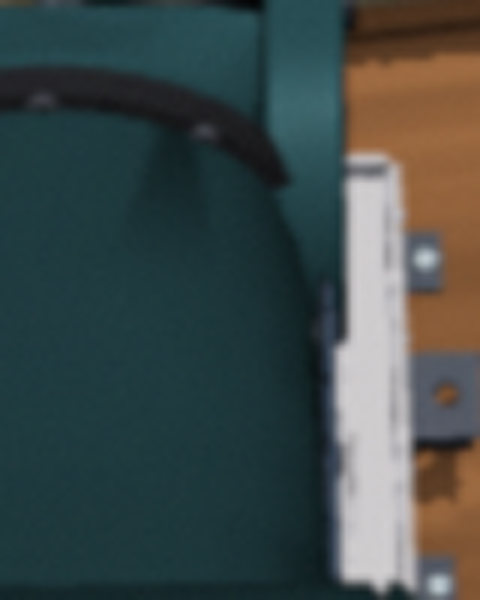

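```bash
python3 - <<'E'
from h import *
c=np.load('c20.npy',allow_pickle=True).item();p=get_state()['ee_pos'];print(p)
print('tip',proj(c,[p[0],p[1],p[2]-.046]))
im=cv2.imread('pics/w20.png')
cv2.imwrite('pics/z20.png',cv2.convertScaleAbs(cv2.resize(im[180:280,215:300],None,fx=6,fy=6,interpolation=cv2.INTER_CUBIC),alpha=1.6))
E
```

```text
[ 0.70985358 -0.00330999  0.12239472]
tip [256.20949482 224.8033481 ]
```

View pics/z20.png

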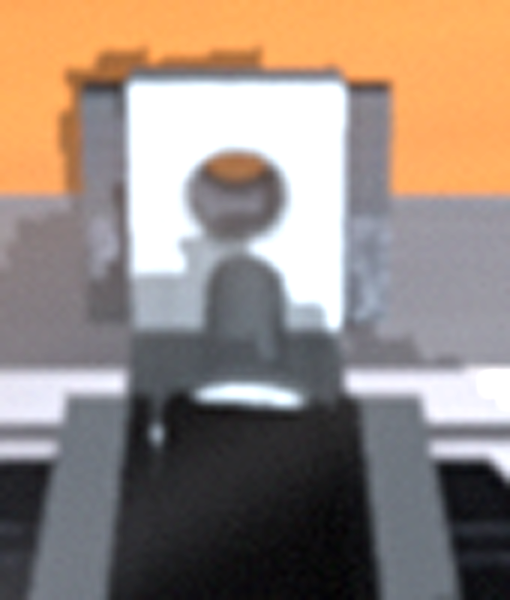

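```bash
python3 - <<'E'
from h import *
c=np.load('c20.npy',allow_pickle=True).item()
h=unproj(c,(254.7,212.5),.057)
for z in(.0755,):
  t=unproj(c,(256.1,224.5),z); print(h,t,(h-t)*1000)
E
```

```text
[ 0.71035072 -0.00239702  0.057     ] [ 0.70966824 -0.00322829  0.0755    ] [  0.68247192   0.8312649  -18.5       ]
```

Emit:
carry_out(rows=[{"dx": 0.07,"dy": 0.08,"dz": -0.8,"rx": 0,"ry": 0,"rz": 0,"gripper": 1},{"dx": 0,"dy": 0,"dz": -0.6,"rx": 0,"ry": 0,"rz": 0,"gripper": 1},{"dx": 0,"dy": 0,"dz": -0.5,"rx": 0,"ry": 0,"rz": 0,"gripper": 1},{"dx": 0,"dy": 0,"dz": -0.4,"rx": 0,"ry": 0,"rz": 0,"gripper": 1},{"dx": 0,"dy": 0,"dz": 0,"rx": 0,"ry": 0,"rz": 0,"gripper": 1}])

```text
clock: 23.2
ee_pos: [0.7097, -0.002, 0.0977]
eef_rot: [0.999, -0.044, -0.001, -0.0]
force: [0.8, 0.4, -0.5]
grip_width: 0.174
```

```bash
python3 st.py|head -1;python3 - <<'E'
from h import *
im=camera("wrist")[:,:,::-1]
cv2.imwrite('pics/z21.png',cv2.convertScaleAbs(cv2.resize(im[180:280,215:300],None,fx=6,fy=6,interpolation=cv2.INTER_CUBIC),alpha=1.6))
im=camera("scene");crop(im,230,110,330,220,6,"pics/s21.png")
E
```

```text
[ 0.7097 -0.002   0.0977] 23.2 w 0.174 F [ 0.8  0.4 -0.5] M [-0.07  0.01 -0.01]
```

View pics/z21.png

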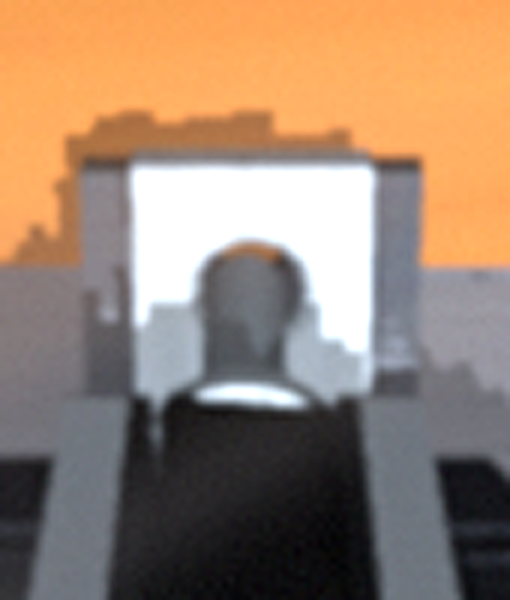

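View pics/s21.png

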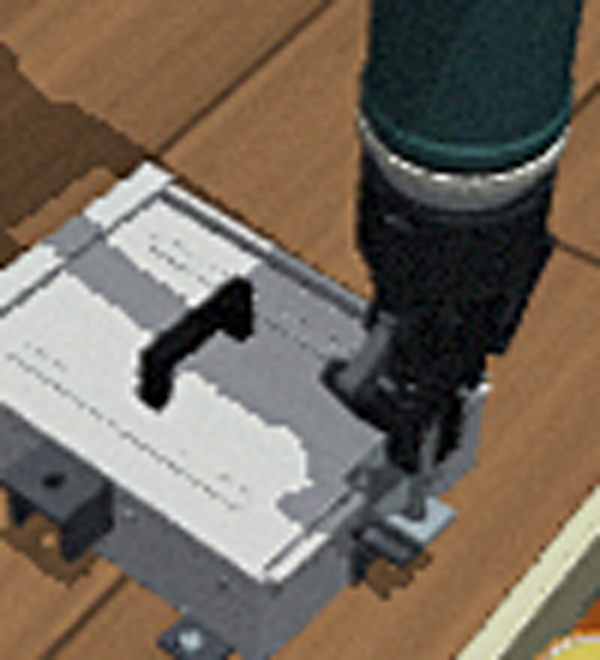

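The tip is entering the tab hole with no side force. Continuing down.

Emit:
carry_out(rows=[{"dx": 0,"dy": 0,"dz": -0.5,"rx": 0,"ry": 0,"rz": 0,"gripper": 1},{"dx": 0,"dy": 0,"dz": -0.5,"rx": 0,"ry": 0,"rz": 0,"gripper": 1},{"dx": 0,"dy": 0,"dz": -0.5,"rx": 0,"ry": 0,"rz": 0,"gripper": 1},{"dx": 0,"dy": 0,"dz": -0.3,"rx": 0,"ry": 0,"rz": 0,"gripper": 1},{"dx": 0,"dy": 0,"dz": 0,"rx": 0,"ry": 0,"rz": 0,"gripper": 1}])

```text
clock: 23.8
ee_pos: [0.7098, -0.0021, 0.0799]
eef_rot: [0.999, -0.044, -0.001, -0.0]
force: [-0.0, 0.4, -0.1]
grip_width: 0.173
```

```bash
python3 st.py|head -1
```

```text
[ 0.7098 -0.0021  0.0799] 23.8 w 0.173 F [-0.   0.4 -0.1] M [-0.01 -0.    0.01]
```

Tip is now at about z = 34 mm, through the bracket mouth, and the force is zero.

Emit:
carry_out(rows=[{"dx": 0,"dy": 0,"dz": -0.6,"rx": 0,"ry": 0,"rz": 0,"gripper": 1},{"dx": 0,"dy": 0,"dz": -0.6,"rx": 0,"ry": 0,"rz": 0,"gripper": 1},{"dx": 0,"dy": 0,"dz": -0.3,"rx": 0,"ry": 0,"rz": 0,"gripper": 1},{"dx": 0,"dy": 0,"dz": -0.2,"rx": 0,"ry": 0,"rz": 0,"gripper": 1},{"dx": 0,"dy": 0,"dz": 0,"rx": 0,"ry": 0,"rz": 0,"gripper": 1}])

```text
clock: 24.3
ee_pos: [0.7102, -0.002, 0.0633]
eef_rot: [0.999, -0.044, -0.0, -0.0]
force: [0.4, -0.1, -0.3]
grip_width: 0.172
```

```bash
python3 st.py|head -1
```

```text
[ 0.7102 -0.002   0.0633] 24.3 w 0.172 F [ 0.4 -0.1 -0.3] M [-0.02  0.01  0.04]
```

Emit:
carry_out(rows=[{"dx": 0,"dy": 0,"dz": 0,"rx": 0,"ry": 0,"rz": 0,"gripper": 3.5},{"dx": 0,"dy": 0,"dz": 0,"rx": 0,"ry": 0,"rz": 0,"gripper": 3.5},{"dx": 0,"dy": 0,"dz": 0,"rx": 0,"ry": 0,"rz": 0,"gripper": 3.5},{"dx": 0,"dy": 0,"dz": 2,"rx": 0,"ry": 0,"rz": 0,"gripper": 3.5},{"dx": 0,"dy": 0,"dz": 4,"rx": 0,"ry": 0,"rz": 0,"gripper": 3.5}])

```text
clock: 24.8
ee_pos: [0.7075, -0.0019, 0.1208]
eef_rot: [0.999, -0.044, -0.004, -0.0]
force: [0.3, -0.3, 0.7]
grip_width: 0.41
```

Emit:
carry_out(rows=[{"dx": 0,"dy": 0,"dz": 4,"rx": 0,"ry": 0,"rz": 0,"gripper": 3.5},{"dx": -4,"dy": 0,"dz": 3,"rx": 0,"ry": 0,"rz": 0,"gripper": 3.5},{"dx": -4.5,"dy": 0,"dz": 2,"rx": 0,"ry": 0,"rz": 0,"gripper": 3.5},{"dx": 0,"dy": 0,"dz": 0,"rx": 0,"ry": 0,"rz": 0,"gripper": 3.5},{"dx": 0,"dy": 0,"dz": 0,"rx": 0,"ry": 0,"rz": 0,"gripper": 3.5}])

```text
clock: 25.3
ee_pos: [0.6251, -0.0021, 0.2151]
eef_rot: [0.999, -0.044, 0.001, 0.0]
force: [0.3, -0.4, -0.1]
grip_width: 0.404
```

```bash
python3 st.py|head -1;python3 - <<'E'
from h import *
c=get_calibration("wrist");np.save('c22.npy',c,allow_pickle=True)
im=camera("wrist")[:,:,::-1];cv2.imwrite("pics/w22.png",im)
im=camera("scene");crop(im,200,110,330,220,5,"pics/s22.png")
E
```

```text
[ 0.6251 -0.0021  0.2151] 25.3 w 0.404 F [ 0.3 -0.4 -0.1] M [-0.04 -0.02 -0.01]
```

View pics/w22.png

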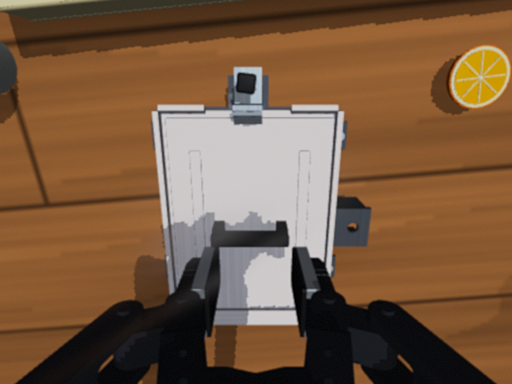

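View pics/s22.png

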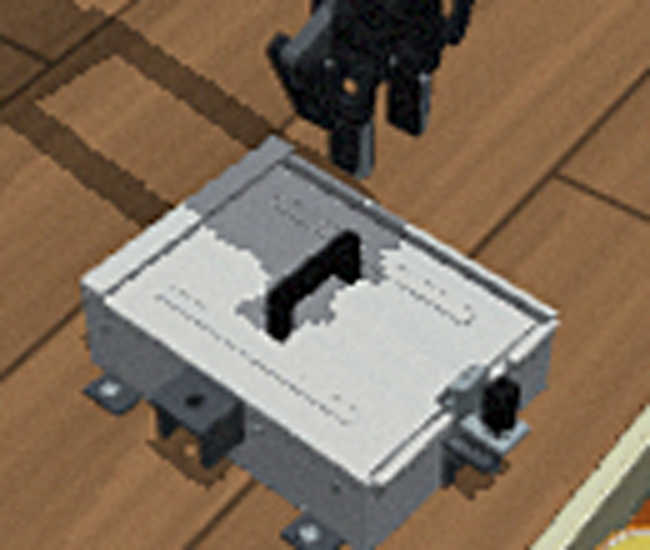

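The pin stands in the tab with its grip on it, the lid is flat and the catch is shut. One last look at the full scene for anything missed.

```bash
python3 - <<'E'
from h import *
from box import T
cv2.imwrite("pics/t23.png",np.hstack([cv2.resize(camera("top"),(400,300)),cv2.resize(camera("scene"),(400,300))])[:,:,::-1])
c=np.load('c22.npy',allow_pickle=True).item()
im=cv2.imread('pics/w22.png');cv2.imwrite('pics/z22.png',cv2.resize(im[50:140,215:285],None,fx=6,fy=6,interpolation=cv2.INTER_CUBIC))
print(proj(c,[.7099,-.002,.091]),proj(c,[.7099,-.002,.097]))
E
```

```text
[246.57080345  83.29289142] [246.37240128  83.24942893]
```

View pics/t23.png

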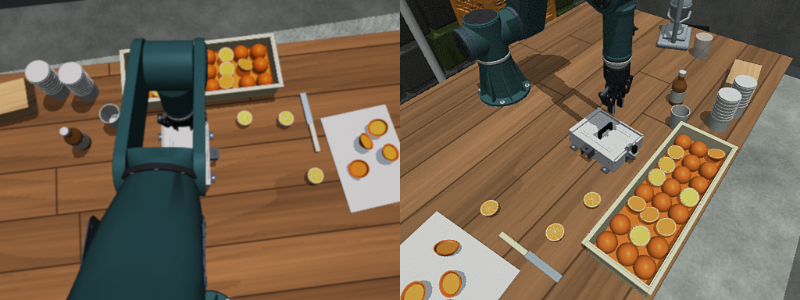

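View pics/z22.png

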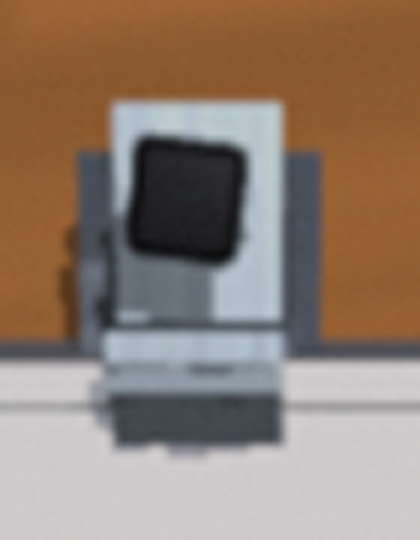

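```bash
python3 -c "
from rig import *
print(hand_in())"
```

```text
the job is handed in; nothing more can be done
None
```

The fruit box is packed, lidded and pinned, and I handed the job in at about 25 s of the 210 s allowed. `hand_in()` reports no verdict, so the result rests on my own checks.

- **Mandarins:** I found two on the counter and put both in the box. The wrist picture taken before the lid went on shows both on the floor of the box. The last top and scene pictures show no whole mandarin left on the counter.
- **Lid:** I hooked it under the lip, swung it down, pressed to about 25 N and released it. My pose estimate puts it flat, within about 1 mm of centre, and the pictures show the catch nose over its edge. I had no direct reading of the catch angle; closure is judged from the pictures and from where the tab hole lies.
- **Pin:** I moved it from the parking hole into the lock hole, and side forces stayed under 1 N. Before release I estimated the tip at about 17 mm. In the last wrist picture the grip is within 1 px of where it should be when fully home.
- **Left alone:** The halves, knife, cup and bottle were never touched and look unmoved in the pictures. The gripper ended clear of everything.

One disagreement: the top and wrist cameras differed by 3–5 mm in x. I used the wrist view for the close work, and the fits came out right.

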